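# Pack palm-leaf books with an absorber and seal the tub

### The job

Pack the palm-leaf books on the desk (two or three of them) for pest treatment: open only the green-lidded compartment of the organiser, stand the absorber cartridge from it in the white tub, and lay all the palm-leaf books in there with it. When everything is in, put the teal lid on the tub and press it down around its edge, corner by corner, until it sits flush all round. Finish with the green compartment shut again, the other compartments never opened, and everything else on the desk left where it is.

Things in the scene. Friction and masses are not known exactly. Their poses are not given: they have to be found in the camera images.
- tub: white airtight tub, teal side stripes, fixed, open on top: 214 x 214 mm outside, 200 x 200 inside, walls 7, inner floor 7 and rim 64 mm above the table. Origin: centre of its underside; x, y along its sides. A black gasket on the rim stands 6 mm proud (to 70 mm); each corner of it gives separately: about 10 N there squeezes it flush with the rim, where it stays without springing back
- tub_lid: teal lid of the tub, 0.26 kg, lying loose on the table right way up: rigid panel 222 x 222 x 5 mm, top face 17 mm above the origin; below it a plug skirt 190 x 190 mm, 12 deep, enters the tub with 5 mm play (any quarter turn). White bar handle mid-top: 90 (x) x 14 (y) x 28 mm high, top 45 mm above the origin. Origin: centre of skirt's lower edge: 58 mm above the tub's when laid on, 52 fully home
- lid_corner_a (a point): point on the lid's top face near one corner (+90, +90 mm along the lid's x, y), 17 mm above the lid's origin: a place to press. 75 mm above the tub's origin when the lid lies on the proud gasket, 69 mm when fully home. Pressing one corner down to its stop tips the opposite one up a little until that is pressed too; go round again if one still stands up
- lid_corner_b (a point): point on the lid's top face near one corner (-90, +90 mm along the lid's x, y), 17 mm above the lid's origin: a place to press. 75 mm above the tub's origin when the lid lies on the proud gasket, 69 mm when fully home. Pressing one corner down to its stop tips the opposite one up a little until that is pressed too; go round again if one still stands up
- lid_corner_c (a point): point on the lid's top face near one corner (-90, -90 mm along the lid's x, y), 17 mm above the lid's origin: a place to press. 75 mm above the tub's origin when the lid lies on the proud gasket, 69 mm when fully home. Pressing one corner down to its stop tips the opposite one up a little until that is pressed too; go round again if one still stands up
- lid_corner_d (a point): point on the lid's top face near one corner (+90, -90 mm along the lid's x, y), 17 mm above the lid's origin: a place to press. 75 mm above the tub's origin when the lid lies on the proud gasket, 69 mm when fully home. Pressing one corner down to its stop tips the opposite one up a little until that is pressed too; go round again if one still stands up
- rack: grey base plate of the organiser, 100 x 273 x 6 mm, fixed. Origin: centre of its underside; y along the row, -x its front, where the lids' tabs are. On it stand four lidded compartments 68 mm apart, in an order that changes: pale boxes 86 (x) x 67.5 (y) x 50 mm, inside 82 x 63.5 mm, floor and walls 2 mm. Lid tabs reach 88 mm above the table
- cell_green: the compartment with the green lid. Origin: centre of its underside (6 mm above the table); axes as the rack's. Its lid's hinge line runs along y at the box's back top edge, 43 mm behind (+x) and 50 mm above this origin; the lid's front edge swings up and over to the back
- lid_green (a joint): hinge of the green compartment lid (86 x 66 x 4 mm, 0.05 kg): 0 shut, grows as it opens, stop at 1.9 rad. The stiff hinge keeps it at any angle
- lid_yellow (a joint): hinge of the yellow compartment lid (86 x 66 x 4 mm, 0.05 kg): 0 shut, grows as it opens, stop at 1.9 rad. The stiff hinge keeps it at any angle. Leave shut
- lid_red (a joint): hinge of the red compartment lid (86 x 66 x 4 mm, 0.05 kg): 0 shut, grows as it opens, stop at 1.9 rad. The stiff hinge keeps it at any angle. Leave shut
- lid_blue (a joint): hinge of the blue compartment lid (86 x 66 x 4 mm, 0.05 kg): 0 shut, grows as it opens, stop at 1.9 rad. The stiff hinge keeps it at any angle. Leave shut
- tab_green (a point): grip point on the green lid's tab, a plate 10 (x) x 26 (y) x 28 mm (z) standing on the lid's front edge; the point is 18 mm above the lid's top face and 10 mm below the tab's end. It turns with the lid; shut, it lies 79 mm in front of the hinge line and 22 mm above it (78 mm above the table)
- cartridge_green: fresh absorber cartridge in the green compartment, hidden while it is shut: blue vented block 40 (x) x 36 (y) x 20 mm with a white pull tab on top, 34 (x) x 10 (y) x 22 mm high; 42 mm tall in all, 0.06 kg. Origin: centre of its underside; stands on the compartment floor, x close to the rack's x. The others hold other cartridges, not wanted
- leafbook1: a palm-leaf book tied with red cord: cream leaves between two dark wooden boards, a rigid block 116 x 34 x 26 mm, 0.11 kg, lying flat on the table on its 116 x 34 mm face. Origin: centre of its underside; x along its length, z up. To be packed. In some runs one of the three books is not there.
- leafbook2: a palm-leaf book tied with ochre cord: cream leaves between two dark wooden boards, a rigid block 116 x 34 x 26 mm, 0.11 kg, lying flat on the table on its 116 x 34 mm face. Origin: centre of its underside; x along its length, z up. To be packed. In some runs one of the three books is not there.
- leafbook3: a palm-leaf book tied with purple cord: cream leaves between two dark wooden boards, a rigid block 116 x 34 x 26 mm, 0.11 kg, lying flat on the table on its 116 x 34 mm face. Origin: centre of its underside; x along its length, z up. To be packed. In some runs one of the three books is not there.
- brush: dusting brush lying on the table, 170 mm long; leave it alone
- magnifier: round magnifying glass, 80 mm across, with a wooden handle, lying flat; leave it alone
- date_stamp: black date stamp with a wooden knob, 45 x 60 x 77 mm; leave it alone
- pocket_book: red printed pocket book lying flat, 105 x 150 x 22 mm; leave it alone
- glasses_case: dark spectacles case, 160 x 60 x 34 mm; leave it alone
- mug: blue mug, 90 mm high; leave it alone

How it is judged (in metres and radians):
On the way, in this order (a step that is already met when the one before it is completed fails the run):
1. the green compartment is opened (value of joint lid_green above 1 rad), for 0.1 s.
2. the green compartment's cartridge and every palm-leaf book are in the tub (x of leafbook1 in the frame of tub between -0.098 and 0.098 m and y of leafbook1 in the frame of tub between -0.098 and 0.098 m and z of each of leafbook1, leafbook2, leafbook3 in the frame of tub below 0.045 m and x of leafbook2 in the frame of tub between -0.098 and 0.098 m and y of leafbook2 in the frame of tub between -0.098 and 0.098 m and x of leafbook3 in the frame of tub between -0.098 and 0.098 m and y of leafbook3 in the frame of tub between -0.098 and 0.098 m and x of cartridge_green in the frame of tub between -0.098 and 0.098 m and y of cartridge_green in the frame of tub between -0.098 and 0.098 m and z of cartridge_green in the frame of tub below 0.03 m), for 0.2 s.
3. the lid is laid on the tub with everything inside (all of step 2 and horizontal distance between tub_lid and tub below 0.01 m and z of tub_lid in the frame of tub below 0.061 m and angle between tub_lid's own z axis and vertical below 0.06 rad), for 0.2 s.
4. the lid is pressed home at all four corners (z of each of lid_corner_a, lid_corner_b, lid_corner_c, lid_corner_d in the frame of tub below 0.0715 m and horizontal distance between tub_lid and tub below 0.01 m), for 0.2 s.
At the end, for the whole second after the job is handed in: The green compartment's cartridge stands upright (within 20 degrees) and every palm-leaf book lies in the tub; the lid is on it, centred within 10 mm and each corner within 2.5 mm of fully home; all four compartment lids are shut (within 0.1 rad) (all of step 2 and all of step 4 and value of joint each of lid_green, lid_yellow, lid_red, lid_blue below 0.1 rad and angle between cartridge_green's own z axis and vertical below 0.35 rad and linear speed of tub_lid below 0.02 m/s); the robot touches nothing.
It fails at once if a compartment other than the green one is opened (value of joint any of lid_yellow, lid_red, lid_blue above 0.3 rad).
It fails at once if one of the other things on the desk is pushed away by more than 40 mm (distance of any of brush, magnifier, date_stamp, pocket_book, glasses_case, mug from where it was at the start of the episode above 0.04 m).
Of leafbook1, leafbook2, leafbook3 only 2 to 3 are there at a start; the rules pass over those that are not, and their reading is None.
At some moment in a run one of leafbook1, leafbook2, leafbook3 may be knocked a few centimetres aside while the robot is not near it.
It also fails if it takes over 210 s, if anything falls off the work surface, if the arm or the gripper's body presses on something with over 40 N, if the wrist force passes 120 N, or if a joint passes its speed limit or range.

### The arm

A 6-joint arm with a two-finger parallel gripper is mounted at the origin on the work surface. World frame = base frame: x ahead of the robot, y to its left, z up, the work surface at z = 0. Lengths are in mm, angles in rad, forces in N, time in s.
With the tool pointing down it reaches from about 300 to 775 mm from the base axis. Payload 14.6 kg.
Tool frame: the origin (TCP) lies on the centre line of the jaws, within the pads' length; the fingertips stand 8 mm ahead of it and the grasp point (between the pads) lies 11 mm behind it; z points along the fingers, y is the direction in which the jaws open and shut (so a half turn about z gives the same grasp; the last joint's range is limited). The gripper opens to 94 mm and grips with 3 to 60 N. Pads are 16 mm wide; open, the fingers measure 119 mm over their backs; the gripper's body (75 mm by 177 mm) begins 78 mm behind the grasp point.
Start: joints at [1.265, 0.3, 1.521, -0, 1.321, -0.067], TCP at [130.093, 534.383, 178.946] pointing down, gripper open.
Joint ranges: [-3.03, 3.03], [-0.79, 2.21], [0.23, 2.52], [-1.04, 4.18], [0, 3.07], [-2.55, 2.55]. Speed limits (rad/s): [2.22, 2.22, 2.57, 3.14, 3.14, 3.14].

### API

Orientations are given as [roll, pitch, yaw] about the fixed x, y, z axes, in that order (R = Rz(yaw) Ry(pitch) Rx(roll)).
In Python, from cell import read_state, cams, manip gives the robot as it stands.
- The arm moves only by the shell command python3 -m handwheel 'ROWS' [OPENING] [FORCE]. ROWS is JSON, a list of rows, each a list of 4 numbers: the shift along the tool's x, y, z in m, then the turn about the tool's z in degrees. In form: [[dx, dy, dz, turn], ...]. A call has 1 to 5 rows; each row is the pose to reach, as a shift and turn from the pose measured when the call began, along the tool's axes at that moment; what a row does not reach only later rows make up. A row lasts 1/8 s, in which the tool goes at most 62.5 mm and 10.7 degrees, less where a joint would pass 70% of its speed; a pose out of reach is approached as far as the arm can. A call with a gripper value outside its range is refused whole. OPENING is the closure, from 0 (fully open) to 1 (shut), set as the call begins (- or left out, the last holds). The fingers move at their own pace and stop on an object; FORCE is the grip in N (left out, the last holds). Time passes only in rows, so rows that repeat a pose let the fingers close. It gives the time, the measured TCP pose, the force and the opening at its end, in the units of the state.
- read_state(): the state, without advancing time (a new reading comes with each control period).
- cams.camera(name): name is "scene" or "top" or "wrist"; returns the picture (384x512x3 uint8, red, green, blue); there is no depth.
- cams.get_calibration(name): a dict with "vertical_fov" (degrees; the focal length in pixels is half the picture's height over the tangent of half this angle, whatever the lens; pixels are square), "cx", "cy" (the principal point, pixels), "dist_coeffs" ([k1, k2, p1, p2, k3] as OpenCV has them; the pictures are not rectified), "R" (3x3) and "t" (3): a world point X has camera coordinates R X + t. Camera axes: x right, y down, z forward; pixel columns grow to the right and rows downward; lengths in mm; the calibration is good to about 2 mm. A picture is of the moment at which its call begins: read the wrist's pose just before it. get_calibration takes no time and is no camera call; for the wrist camera it gives the pose at the moment of the call.
- manip.sign_off(): hands the job in, once; it reports no verdict.
The state is a dict: "clock": time; "joints": joint angles; "qd": joint speeds; "effort": joint torques, N m; "eef_pos": TCP position; "eef_rot": TCP orientation; "wrist_force": force on the tool from outside, world axes, zero at the start; "moment": the same for the moment, N m; "finger_gap": finger opening in mm.
Only numpy, scipy, OpenCV 4.12 (cv2) and the standard library are available. Lean on these libraries where they do the work, as an engineer would, in place of code of your own. Each camera call takes 0.05 s, during which the arm holds its last target. There are 200 camera calls.

## Working session

There is one attempt and no reset: what is moved stays moved. The work goes in short steps, Python scripts to look and compute and a shell command to move; the robot and the scene stay as the last step left them, time stands still between calls to the robot, and variables do not carry over. Pictures are saved under pics/ and viewed, about 12 in all and at most 16, crops included, and the job is handed in when it is done.

```bash
ls; mkdir -p pics
python3 - <<'E'
from cell import read_state, cams, manip
import cv2,numpy as np
print(read_state())
for n in ("scene","top","wrist"):
    c=cams.get_calibration(n); print(n,c)
for n in ("scene","top"):
    im=cams.camera(n); cv2.imwrite(f"pics/{n}0.png",cv2.resize(im[:,:,::-1],(800,600),interpolation=cv2.INTER_CUBIC))
    cv2.imwrite(f"raw_{n}0.png",im[:,:,::-1])
E
```

```text
pics
{'clock': 0.0, 'joints': array([ 1.26541180e+00,  3.00448716e-01,  1.52161585e+00, -2.75124442e-05,
        1.32064461e+00, -6.65641922e-02]), 'qd': array([ 0.0005861 ,  0.0008775 , -0.00014656,  0.00049409,  0.00115054,
        0.00047173]), 'effort': array([-1.57891176e-03, -5.31804407e+01, -3.52748144e+01,  7.07406714e-02,
        2.44121114e-02, -7.84901999e-05]), 'eef_pos': array([130.0094155 , 534.11222167, 178.38390475]), 'eef_rot': array([-3.14047684e+00, -4.76754802e-05,  2.90277912e+00]), 'wrist_force': array([ 0.38678833,  0.2617519 , -0.48346283]), 'moment': array([0.01980214, 0.07098414, 0.02014366]), 'finger_gap': 94.02926967451894}
scene {'vertical_fov': 48.02567089881806, 'cx': 264.38861291207826, 'cy': 189.56162539309716, 'dist_coeffs': array([-0.09336322,  0.        ,  0.        ,  0.        ,  0.        ]), 'R': array([[ 0.75081741,  0.66039392,  0.01237273],
       [ 0.37711919, -0.41322651, -0.82886969],
       [-0.54226776,  0.62699579, -0.55930488]]), 't': array([-429.28051173, -123.95706474, 1630.73301852])}
top {'vertical_fov': 42.17380483477024, 'cx': 260.69280870622566, 'cy': 197.95350452696485, 'dist_coeffs': array([-0.04402828,  0.        ,  0.        ,  0.        ,  0.        ]), 'R': array([[-0.00567868, -0.99996661,  0.00587673],
       [-0.98832781,  0.00471771, -0.15226912],
       [ 0.15223631, -0.00667282, -0.9883216 ]]), 't': array([  -5.51608182,  542.91303692, 1354.1146583 ])}
wrist {'vertical_fov': 63.012710576442714, 'cx': 251.6028189345378, 'cy': 192.33577025487008, 'dist_coeffs': array([0.00103651, 0.        , 0.        , 0.        , 0.        ]), 'R': array([[ 2.36422313e-01,  9.71650293e-01, -4.44397482e-04],
       [ 9.30219904e-01, -2.26209277e-01,  2.88998778e-01],
       [ 2.80705221e-01, -6.87391468e-02, -9.57329363e-01]]), 't': array([-550.09281747,  -30.29694937,  393.30717951])}
```

View pics/top0.png

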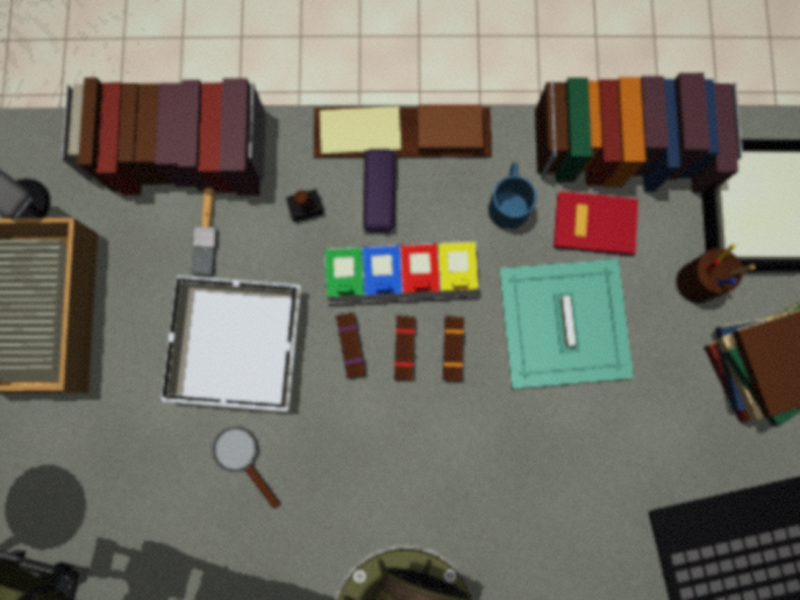

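View pics/scene0.png

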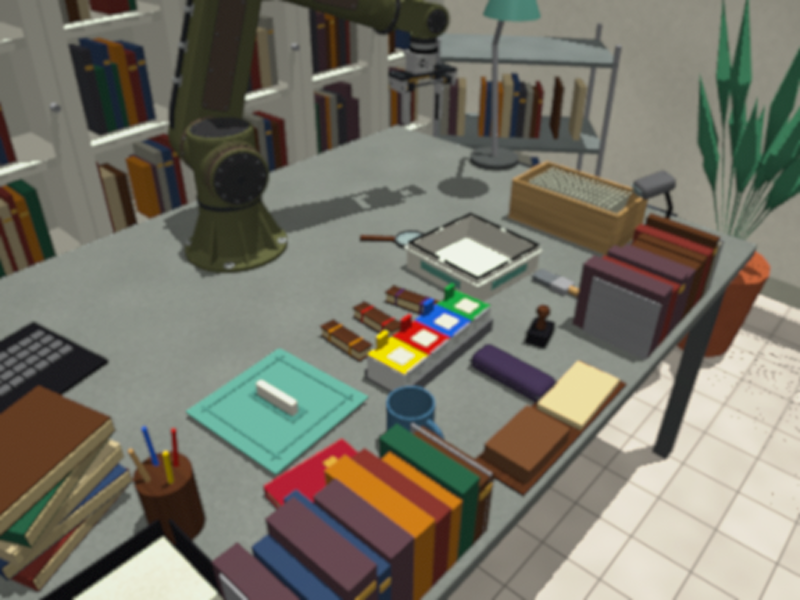

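The top view shows three books: purple (351,346), red (405,349) and ochre (454,349). The rack order from left is green, blue, red, yellow, with the green lid at (344,272). The tub is at (232,343), and the teal lid is at (567,323) with its handle near-vertical in the picture. The scene view agrees on the layout.

```bash
cat > h.py <<'E'
from cell import read_state, cams, manip
import cv2, numpy as np
from scipy.spatial.transform import Rotation as Ro
def K(c):
    f=192/np.tan(np.radians(c["vertical_fov"]/2)); return np.array([[f,0,c["cx"]],[0,f,c["cy"]],[0,0,1.]])
def ray(c,p):
    n=cv2.undistortPoints(np.array([[p]],float),K(c),c["dist_coeffs"])[0,0]
    R=np.array(c["R"]); return -R.T@c["t"], R.T@np.array([n[0],n[1],1])
def onz(c,p,z):
    o,d=ray(c,p); return o+d*(z-o[2])/d[2]
def tri(views):  # [(cal,pix)]
    A=np.zeros((3,3)); b=np.zeros(3); L=[]
    for c,p in views:
        o,d=ray(c,p); d/=np.linalg.norm(d); P=np.eye(3)-np.outer(d,d); A+=P; b+=P@o; L.append((P,o))
    X=np.linalg.solve(A,b); return X, [round(float(np.linalg.norm(P@(X-o))),1) for P,o in L]
def proj(c,X):
    return cv2.projectPoints(np.atleast_2d(np.array(X,float)),cv2.Rodrigues(np.array(c["R"]))[0],np.array(c["t"],float),K(c),c["dist_coeffs"])[0][:,0]
def snap(n):
    c=cams.get_calibration(n); return c,cams.camera(n)
def save(im,f,scale=1.5625): cv2.imwrite("pics/"+f,cv2.resize(im[:,:,::-1],None,fx=scale,fy=scale,interpolation=cv2.INTER_CUBIC))
def rect(mask):
    m=cv2.morphologyEx(mask.astype(np.uint8),cv2.MORPH_OPEN,np.ones((3,3)))
    cs,_=cv2.findContours(m,cv2.RETR_EXTERNAL,cv2.CHAIN_APPROX_NONE); return sorted(cs,key=cv2.contourArea,reverse=True)
def go(x,y,z,yawjaw=None):
    """shift in tool axes to TCP target (mm, world) and turn (deg) to bring the jaw axis to angle yawjaw (deg, mod 180)"""
    s=read_state(); R=Ro.from_euler("xyz",s["eef_rot"]).as_matrix(); d=R.T@(np.array([x,y,z])-s["eef_pos"])
    t=0
    if yawjaw is not None:
        cur=np.degrees(np.arctan2(R[1,1],R[0,1])); t=-((yawjaw-cur+90)%180-90)
    print("TCP",s["eef_pos"].round(1),"shift m",(d/1000).round(4),"turn",round(t,2),"j6",s["joints"][5].round(2))
E
python3 - <<'E'
from h import *
s=1.5625
c=cams.get_calibration("top"); sc=cams.get_calibration("scene")
P={"lidc":[(501,268),(618,258),(633,378),(513,388)],"tubrim":[(177,276),(301,284),(291,411),(163,402)]}
for k,z in (("lidc",17),("tubrim",64)):
    q=np.array([onz(c,np.array(p)/s,z) for p in P[k]]); print(k,q.round(0)[:,:2].tolist(),q.mean(0).round(1),[np.linalg.norm(q[i]-q[i-1]).round() for i in range(4)])
for n,a,b in (("purple",(351,346),(407,298)),("red",(405,349),(378,318)),("ochre",(454,349),(345,339)),("green label",(344,267),(467,305)),("yellow label",(457,262),(400,355))):
    X,r=tri([(c,np.array(a)/s),(sc,np.array(b)/s)]); print(n,X.round(1),r)
E
```

```text
lidc [[623.0, -182.0], [641.0, -400.0], [419.0, -417.0], [402.0, -198.0]] [ 521.3 -299.    17. ] [np.float64(221.0), np.float64(219.0), np.float64(223.0), np.float64(219.0)]
tubrim [[601.0, 402.0], [586.0, 180.0], [362.0, 194.0], [378.0, 417.0]] [481.9 298.4  64. ] [np.float64(224.0), np.float64(222.0), np.float64(224.0), np.float64(224.0)]
purple [477.6  91.7  17.9] [3.0, 3.0]
red [475.7  -2.2  14.4] [2.3, 2.3]
ochre [474.7 -92.2  11.8] [1.1, 1.1]
green label [618.3 105.4  58. ] [1.2, 1.2]
yellow label [625.7 -97.7  57.5] [0.0, 0.0]
```

```bash
python3 -c "
from h import *
go(490,60,300,92)
c=cams.get_calibration('wrist');print(-np.array(c['R']).T@c['t'])"; nproc; python3 -m handwheel --help | head -20
```

```text
TCP [130.  534.2 178.5] shift m [-0.4619 -0.3757 -0.1212] turn -15.68 j6 -0.07
[ 47.83621738 554.68828274 385.10290699]
4invalid input: not JSON, or not a number
```

```bash
python3 -m handwheel '[[-0.05,-0.04,-0.02,0],[-0.1,-0.08,-0.05,0],[-0.15,-0.12,-0.08,0],[-0.2,-0.16,-0.1,0],[-0.25,-0.2,-0.12,0]]'; python3 -m handwheel '[[-0.05,-0.04,0,0],[-0.1,-0.08,0,0],[-0.15,-0.12,0,-5],[-0.2,-0.16,0,-10],[-0.21,-0.17,0,-15]]';  python3 -c "
from h import *
go(490,60,300,92)"
```

```text
clock: 0.72
eef_pos: [308.9, 301.7, 290.1]
eef_rot: [-3.141, 0.0, 2.903]
wrist_force: [0.6, 1.0, 0.4]
finger_gap: 93.9
clock: 1.35
eef_pos: [473.9, 84.3, 289.6]
eef_rot: [-3.14, -0.001, -3.118]
wrist_force: [-0.7, 0.0, 0.0]
finger_gap: 94.4
TCP [473.9  84.3 289.6] shift m [-0.0155 -0.0247 -0.0104] turn -0.66 j6 -1.49
```

```bash
python3 -m handwheel '[[0,0,0,0],[0,0,0,0]]'
python3 - <<'E'
from h import *
go(490,60,300,92)
c,im=snap("wrist"); save(im,"w1.png"); cv2.imwrite("raw_w1.png",im[:,:,::-1]); np.save("w1.npy",c,allow_pickle=True)
E
```

```text
clock: 1.6
eef_pos: [473.5, 84.8, 289.4]
eef_rot: [-3.141, -0.002, -3.12]
wrist_force: [0.7, 0.3, 0.1]
finger_gap: 93.9
TCP [473.5  84.8 289.4] shift m [-0.0159 -0.0252 -0.0106] turn -0.75 j6 -1.49
```

View pics/w1.png

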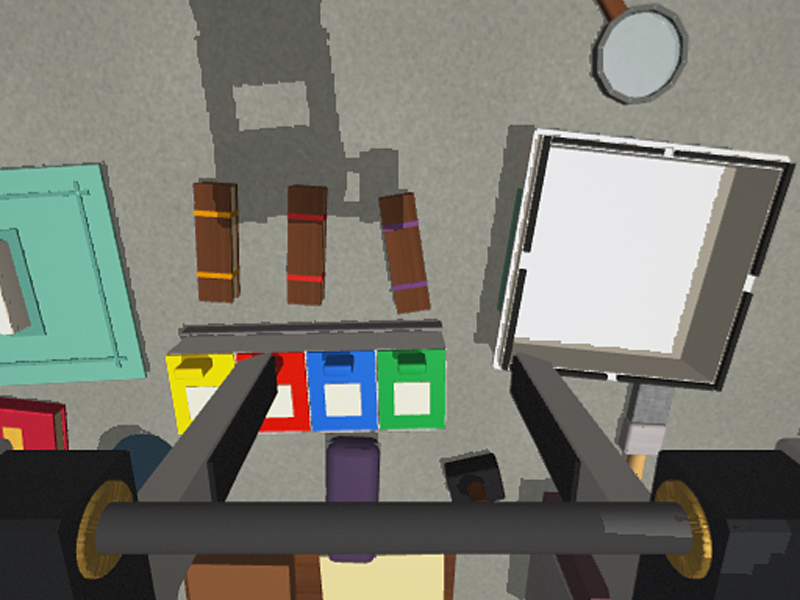

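The wrist view is sharp, with up = towards the robot and right = +y. Purple book centre is (404,252), red (306,245), ochre (214,242). The green lid corners run from (378,350) to (444,429), and the tub rim corners are (537,129), (793,160), (720,390) and (495,368).

Run:
```python
from h import *
s=1.5625
c=np.load("w1.npy",allow_pickle=True).item(); t=cams.get_calibration("top")
G={"ochre":([(194,183),(230,183),(233,302),(198,301)],26),"red":([(289,185),(327,187),(323,305),(287,304)],26),"purple":([(379,197),(412,192),(430,307),(397,313)],26),
"greenlid":([(378,350),(444,349),(444,429),(376,430)],60),"lids":([(166,355),(444,349),(445,429),(180,432)],60),"rackfront":([(181,328),(441,322)],6),"tub":([(537,129),(793,160),(720,390),(495,368)],70)}
for k,(p,z) in G.items():
    q=np.array([onz(c,np.array(a)/s,z)[:2] for a in p]); m=q.mean(0)
    print(k,q.round(1).tolist(),m.round(1),[np.linalg.norm(q[i]-q[i-1]).round(1) for i in range(len(q))], "edge angs",[np.degrees(np.arctan2(*(q[i]-q[i-1])[::-1])).round(1) for i in range(len(q))])
for n,a,b in (("purple",(404.5,252),(351,346)),("red",(306.5,245),(405,349)),("ochre",(214,242),(454,349)),("greenlabel",(410,400),(344,267))):
    print(n,tri([(c,np.array(a)/s),(t,np.array(b)/s)]))
```

```text
ochre [[419.7, -102.4], [419.0, -68.7], [535.5, -74.3], [535.2, -109.3]] [477.4 -88.7] [np.float64(115.7), np.float64(33.7), np.float64(116.6), np.float64(35.0)] edge angs [np.float64(176.6), np.float64(91.3), np.float64(-2.7), np.float64(-90.5)]
red [[419.6, -13.6], [420.6, 22.0], [536.7, 16.0], [536.4, -20.2]] [478.3   1.1] [np.float64(117.0), np.float64(35.6), np.float64(116.2), np.float64(36.2)] edge angs [np.float64(176.8), np.float64(88.3), np.float64(-3.0), np.float64(-90.4)]
purple [[428.8, 70.9], [423.5, 101.8], [536.4, 123.7], [543.5, 90.6]] [483.   96.8] [np.float64(116.4), np.float64(31.4), np.float64(115.0), np.float64(33.8)] edge angs [np.float64(-170.2), np.float64(99.7), np.float64(11.0), np.float64(-77.9)]
greenlid [[570.1, 72.8], [567.6, 136.1], [654.5, 140.6], [657.2, 71.9]] [612.4 105.3] [np.float64(87.1), np.float64(63.3), np.float64(87.0), np.float64(68.7)] edge angs [np.float64(179.4), np.float64(92.2), np.float64(3.0), np.float64(-87.8)]
lids [[579.8, -131.2], [567.6, 136.1], [654.5, 141.6], [663.9, -126.4]] [616.4   5. ] [np.float64(84.2), np.float64(267.5), np.float64(87.0), np.float64(268.1)] edge angs [np.float64(-176.7), np.float64(92.6), np.float64(3.6), np.float64(-88.0)]
rackfront [[571.9, -138.4], [559.0, 137.8]] [ 5.655e+02 -3.000e-01] [np.float64(276.4), np.float64(276.4)] edge angs [np.float64(-87.3), np.float64(92.7)]
tub [[367.3, 201.2], [387.2, 417.7], [600.0, 402.2], [581.9, 184.2]] [484.1 301.3] [np.float64(215.2), np.float64(217.4), np.float64(213.4), np.float64(218.8)] edge angs [np.float64(175.5), np.float64(84.8), np.float64(-4.2), np.float64(-94.8)]
purple (array([479.08106217,  94.66065029,  31.08409968]), [1.8, 1.8])
red (array([476.97126461,  -2.85832093,   8.76552749]), [2.4, 2.4])
ochre (array([475.21735327, -92.33892977,  16.0018824 ]), [1.7, 1.7])
greenlabel (array([613.40655473, 103.70063443,  77.25046162]), [0.6, 0.6])
```

Run:
```python
from h import *
c=np.load("w1.npy",allow_pickle=True).item()
print((proj(c,[[576,104.7,88],[576,104.7+13,88],[576,104.7-13,88],[612,106,60]])*1.5625).round())
go(576,104.7,125,92.5)
```

```text
[[412. 369.]
 [426. 369.]
 [398. 368.]
 [411. 390.]]
TCP [473.5  85.1 289.6] shift m [-0.1032  0.0174  0.1644] turn -1.2 j6 -1.49
```

```bash
python3 -m handwheel '[[-0.034,0.006,0.05,-1.2],[-0.068,0.012,0.1,-1.2],[-0.1,0.017,0.15,-1.2],[-0.103,0.0175,0.164,-1.2],[-0.103,0.0175,0.164,-1.2]]' 0.36 15;  python3 -m handwheel '[[0,0,0,0],[0,0,0,0]]';python3 - <<'E'
from h import *
go(576,104.7,72,92.5)
c,im=snap("wrist"); save(im,"w2.png"); np.save("w2.npy",c,allow_pickle=True)
print((proj(c,[[576,104.7,88],[576,104.7+13,88],[576,104.7-13,88],[612,106,60]])*1.5625).round())
E
```

```text
clock: 2.28
eef_pos: [575.2, 105.5, 125.7]
eef_rot: [-3.141, -0.002, -3.097]
wrist_force: [-0.3, -0.8, 0.0]
finger_gap: 59.7
clock: 2.52
eef_pos: [575.5, 105.6, 127.7]
eef_rot: [-3.141, 0.001, -3.097]
wrist_force: [-0.1, -0.1, 0.1]
finger_gap: 60.4
TCP [575.5 105.6 127.7] shift m [-0.0005 -0.0009  0.0557] turn 0.04 j6 -1.5
[[390. 320.]
 [415. 321.]
 [366. 319.]
 [390. 361.]]
```

View pics/w2.png

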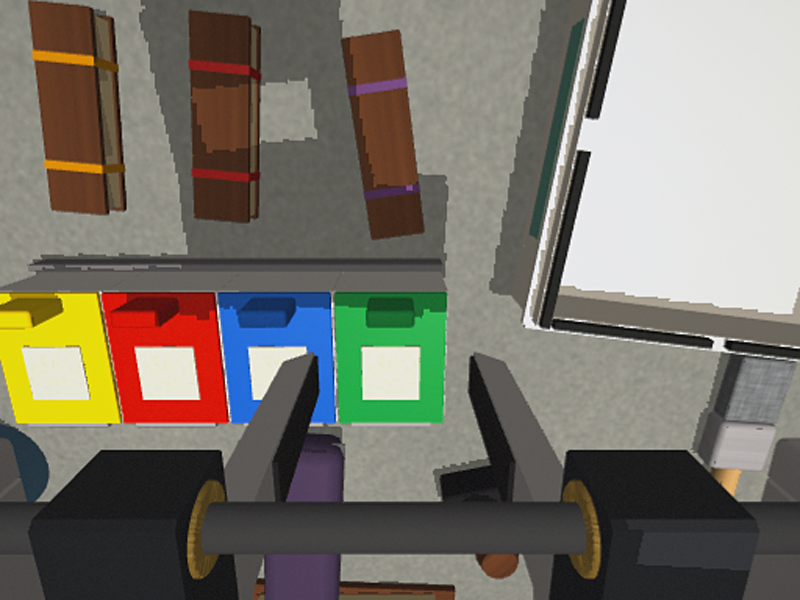

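The green tab's top is at about (390,318), where I predicted it, and the open jaws clear the blue tab. I'll descend and grip.

```bash
python3 -m handwheel '[[0,-0.001,0.03,0],[0,-0.001,0.054,0],[0,-0.001,0.056,0],[0,-0.001,0.056,0]]'; python3 -m handwheel '[[0,0,0,0],[0,0,0,0],[0,0,0,0],[0,0,0,0]]' 1 15
python3 - <<'E'
from h import *
s=read_state();print(s['eef_pos'],s['wrist_force'],s['finger_gap'])
p=s['eef_pos']
# arc shifts in tool frame: -tool x = rack +x, tool z = down
R=82.0;a0=np.pi-np.arctan2(22,79)
for th in np.arange(0.1,1.95,0.1):
    a=a0-th; dx=R*np.cos(a)+79; dz=R*np.sin(a)-22
    print(round(th,1),[round(-dx/1000,4),0,round(-dz/1000,4)])
E
```

```text
clock: 3.08
eef_pos: [575.9, 104.5, 72.5]
eef_rot: [-3.141, 0.002, -3.097]
wrist_force: [0.4, 0.5, -0.3]
finger_gap: 60.2
clock: 3.58
eef_pos: [576.0, 104.5, 72.6]
eef_rot: [-3.141, 0.002, -3.098]
wrist_force: [0.1, -0.1, -0.2]
finger_gap: 23.4
[575.96404055 104.52606372  72.61306733] [ 0.14007094 -0.05621866 -0.1909969 ] 23.41482518011237
0.1 [np.float64(-0.0026), 0, np.float64(-0.0078)]
0.2 [np.float64(-0.006), 0, np.float64(-0.0153)]
0.3 [np.float64(-0.01), 0, np.float64(-0.0224)]
0.4 [np.float64(-0.0148), 0, np.float64(-0.029)]
0.5 [np.float64(-0.0202), 0, np.float64(-0.0352)]
0.6 [np.float64(-0.0262), 0, np.float64(-0.0408)]
0.7 [np.float64(-0.0328), 0, np.float64(-0.0457)]
0.8 [np.float64(-0.0397), 0, np.float64(-0.05)]
0.9 [np.float64(-0.0471), 0, np.float64(-0.0536)]
1.0 [np.float64(-0.0548), 0, np.float64(-0.0564)]
1.1 [np.float64(-0.0628), 0, np.float64(-0.0584)]
1.2 [np.float64(-0.0709), 0, np.float64(-0.0596)]
1.3 [np.float64(-0.0791), 0, np.float64(-0.06)]
1.4 [np.float64(-0.0873), 0, np.float64(-0.0596)]
1.5 [np.float64(-0.0954), 0, np.float64(-0.0584)]
1.6 [np.float64(-0.1033), 0, np.float64(-0.0563)]
1.7 [np.float64(-0.111), 0, np.float64(-0.0535)]
1.8 [np.float64(-0.1184), 0, np.float64(-0.0499)]
1.9 [np.float64(-0.1254), 0, np.float64(-0.0456)]
```

```bash
python3 -m handwheel '[[-0.0026,0,-0.0078,0],[-0.006,0,-0.0153,0],[-0.01,0,-0.0224,0],[-0.0148,0,-0.029,0],[-0.0148,0,-0.029,0]]'; python3 -m handwheel '[[0,0,0,0]]'
python3 - <<'E'
from h import *
c,im=snap("wrist"); save(im,"w3.png",1)
p=read_state()['eef_pos']-[576,104.5,72.6]; print(p)
E
```

```text
clock: 4.2
eef_pos: [591.2, 105.2, 102.2]
eef_rot: [-3.141, 0.003, -3.098]
wrist_force: [0.5, 1.2, -0.3]
finger_gap: 0.2
clock: 4.32
eef_pos: [591.0, 105.2, 101.8]
eef_rot: [-3.141, 0.002, -3.098]
wrist_force: [0.3, 0.1, -0.5]
finger_gap: 0.6
[15.06426385  0.72720377 29.31742563]
```

View pics/w3.png

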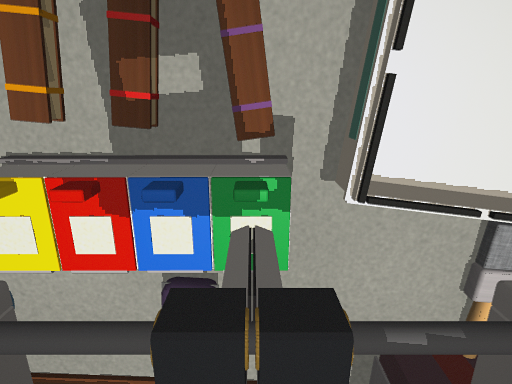

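Run:
```python
from h import *
s=1.5625
for f in ("w1","w2"):
    c=np.load(f+".npy",allow_pickle=True).item()
    print(f,-np.array(c['R']).T@c['t'])
    print((proj(c,[[569,105,60],[655,108,60],[571,105,60],[581,105,60],[571,105,88],[581,105,88]])*s).round().tolist())
c,im=snap("wrist"); p=read_state()['eef_pos']; print(p,(proj(c,[p+[0,0,-8],p,p+[0,0,11]])).round(),-np.array(c['R']).T@c['t'])
im=cv2.imread("pics/w2.png"); cv2.imwrite("pics/w2c.png",cv2.resize(im[270:440,320:470],None,fx=4,fy=3.5,interpolation=cv2.INTER_NEAREST))
```

```text
w1 [389.29916242  83.54910975 496.21719317]
[[412.0, 350.0], [412.0, 429.0], [412.0, 352.0], [411.0, 361.0], [413.0, 364.0], [412.0, 374.0]]
w2 [490.71232109 102.3871795  334.25725656]
[[392.0, 293.0], [391.0, 423.0], [392.0, 296.0], [391.0, 312.0], [391.0, 311.0], [391.0, 329.0]]
[591.05594879 105.21994552 101.94033603] [[251. 218.]
 [251. 222.]
 [251. 229.]] [506.02891839 101.96027478 308.36519762]
```

View pics/w2c.png

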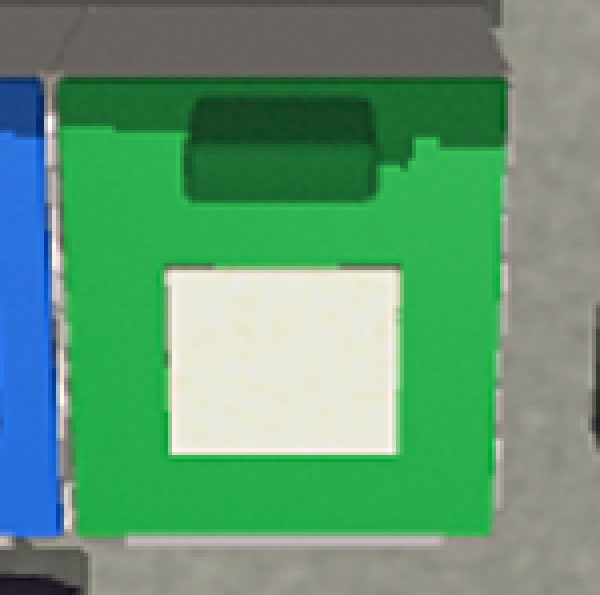

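The tab's top face is where predicted (y 311–328), so the position is right. The gap of 23.4 was either mid-closing or a slip, so I'll re-grip firmly and check that the gap stays steady.

```bash
python3 -m handwheel '[[0,0,-0.015,0],[0,0,-0.015,0],[0.015,0,-0.015,0],[0.015,0.001,-0.015,0],[0.015,0.001,-0.015,0]]' 0.4 40; python3 -m handwheel '[[0,0,0.02,0],[0,0,0.044,0],[0,0,0.045,0],[0,0,0.045,0]]'; python3 -c "
from h import *
go(576,104.7,71,92.5)"; python3 -m handwheel '[[0,0,0,0],[0,0,0,0],[0,0,0,0],[0,0,0,0]]' 1 40;python3 -m handwheel '[[0,0,0,0],[0,0,0,0],[0,0,0,0]]'
```

```text
clock: 5.05
eef_pos: [576.4, 105.7, 117.1]
eef_rot: [-3.141, 0.003, -3.098]
wrist_force: [-0.6, 0.0, 0.9]
finger_gap: 46.8
clock: 5.55
eef_pos: [577.0, 105.7, 72.9]
eef_rot: [-3.141, 0.004, -3.097]
wrist_force: [-0.3, -0.9, -0.2]
finger_gap: 56.5
TCP [577.  105.7  72.9] shift m [ 0.0011 -0.0009  0.0019] turn 0.03 j6 -1.5
clock: 6.05
eef_pos: [577.1, 105.7, 73.0]
eef_rot: [-3.141, 0.004, -3.098]
wrist_force: [-0.0, 0.6, -0.4]
finger_gap: 19.8
clock: 6.42
eef_pos: [577.1, 105.7, 73.0]
eef_rot: [-3.141, 0.004, -3.097]
wrist_force: [-0.1, -0.6, -0.1]
finger_gap: 0.5
```

Run:
```python
from h import *
c,im=snap("wrist"); save(im,"w4.png")
p=read_state()['eef_pos']; print(p,(proj(c,[p+[0,0,-8],p,p+[0,0,11]])*1.5625).round(),(proj(c,[[571,105,60],[581,105,60],[571,105,88],[581,105,88]])*1.5625).round())
```

```text
[577.05698905 105.70952244  72.94681561] [[392. 341.]
 [392. 347.]
 [392. 357.]] [[391. 325.]
 [390. 344.]
 [391. 348.]
 [390. 369.]]
```

View pics/w4.png

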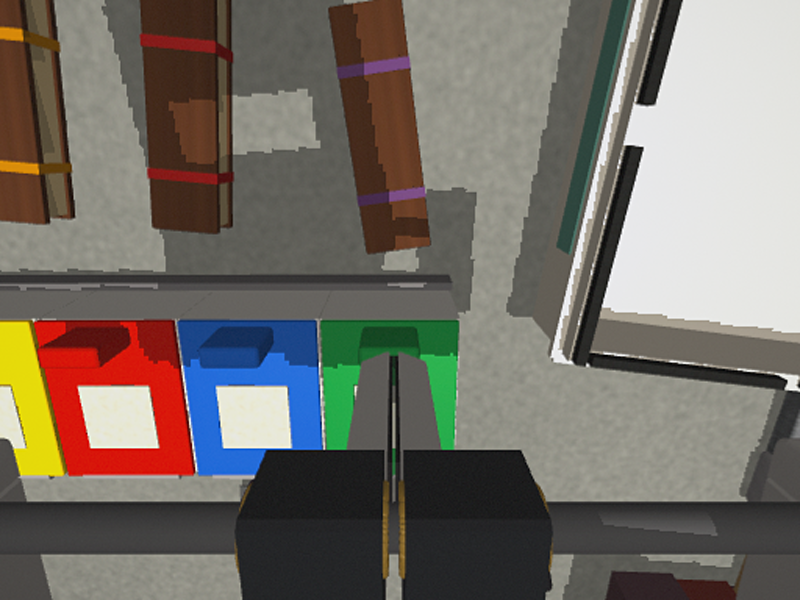

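The closed fingertips show at (392,353), on or behind the tab, which is lower in the picture than the stated TCP projects. I'll check the real tip height with the scene camera.

Run:
```python
from h import *
c,im=snap("scene"); p=read_state()['eef_pos']
q=proj(c,[p+[0,0,-8],p,p+[0,0,11],[576,105,88],[576,105,60]]); print(q.round(1))
x,y=q[0].astype(int); x0,y0=x-50,y-50
print(x0,y0,(q-[x0,y0])*7)
save(im[y0:y0+80,x0:x0+100],"s1.png",7)
```

```text
[[288.2 188.3]
 [288.3 186.2]
 [288.5 183.2]
 [288.1 182.1]
 [287.8 189.6]]
238 138 [[351.62256047 352.29052625]
 [352.39947052 337.37383802]
 [353.47491385 316.70109579]
 [351.03684304 308.82342958]
 [348.34094833 361.24985804]]
```

View pics/s1.png

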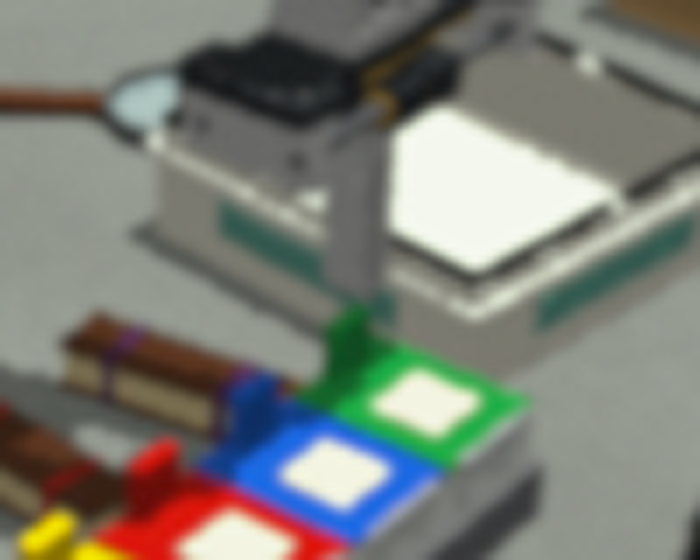

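The scene crop shows the closed fingertips hovering just over the tab's top, at about z 92, where the state implies 65. I'll calibrate the tip height by touch.

```bash
python3 - <<'E'
from h import *
c=cams.get_calibration("wrist"); s=cams.get_calibration("scene")
print(tri([(c,np.array([394,353])/1.5625),(s,np.array([238+355/7,138+300/7]))]))
E
for i in 1 2 3 4; do :; done
python3 -m handwheel '[[0.001,-0.001,0.002,0],[0.001,-0.001,0.002,0]]'|egrep 'pos|force'
python3 -m handwheel '[[0,0,0.002,0],[0,0,0.002,0]]'|egrep 'pos|force'
python3 -m handwheel '[[0,0,0.002,0],[0,0,0.002,0]]'|egrep 'pos|force'
```

```text
(array([573.92250719, 107.59471168,  89.89627336]), [1.7, 1.7])
eef_pos: [575.9, 104.5, 70.7]
wrist_force: [0.1, 0.1, -0.1]
eef_pos: [575.8, 104.5, 68.5]
wrist_force: [-0.4, 0.4, -0.5]
eef_pos: [575.7, 104.5, 66.3]
wrist_force: [0.7, 0.3, 0.2]
```

```bash
python3 -m handwheel '[[0,0,0.0015,0],[0,0,0.0015,0]]'|egrep 'pos|force'
python3 -m handwheel '[[0,0,0.0015,0],[0,0,0.0015,0]]'|egrep 'pos|force'
python3 -m handwheel '[[0,0,0.0015,0],[0,0,0.0015,0]]'|egrep 'pos|force'
```

```text
eef_pos: [575.7, 104.5, 64.6]
wrist_force: [-0.5, 0.2, -0.6]
eef_pos: [575.6, 104.5, 63.0]
wrist_force: [0.0, 1.1, 0.1]
eef_pos: [575.7, 104.5, 61.7]
wrist_force: [-1.1, 0.0, 2.9]
```

Contact came at a reported z of 62 on the tab top (88), so the tips are about 26 mm above the reported TCP rather than 8 below. I'll use that offset, confirm it at the first grasps, and re-grip lower.

```bash
python3 -m handwheel '[[0,0,-0.02,0],[0,0,-0.02,0],[0,0,-0.02,0],[0,0,-0.02,0],[0,0,-0.02,0]]' 0.45 30|egrep 'pos|force|gap'; python3 -m handwheel '[[0,0,0.0,0],[0,0,0.015,0],[0,0,0.03,0],[0,0,0.036,0],[0,0,0.036,0]]'|egrep 'pos|force|gap';  python3 -m handwheel '[[0,0,0,0],[0,0,0,0],[0,0,0,0],[0,0,0,0]]' 1 30;python3 -m handwheel '[[0,0,0,0],[0,0,0,0],[0,0,0,0]]'
```

```text
eef_pos: [575.5, 104.5, 81.2]
wrist_force: [-0.3, 0.4, -0.9]
finger_gap: 46.9
eef_pos: [575.2, 104.4, 44.6]
wrist_force: [0.1, 1.0, 1.3]
finger_gap: 52.1
clock: 9.78
eef_pos: [575.4, 103.8, 44.8]
eef_rot: [-3.14, 0.001, -3.098]
wrist_force: [-0.4, -5.7, 2.3]
finger_gap: 25.5
clock: 10.15
eef_pos: [575.4, 103.8, 44.9]
eef_rot: [-3.14, 0.001, -3.098]
wrist_force: [-0.5, -3.5, 0.2]
finger_gap: 25.7
```

```bash
python3 -m handwheel '[[-0.0026,0,-0.0078,0],[-0.006,0,-0.0153,0],[-0.01,0,-0.0224,0],[-0.0148,0,-0.029,0],[-0.0148,0,-0.029,0]]'; python3 -m handwheel '[[-0.0054,0,-0.0062,0],[-0.0114,0,-0.0118,0],[-0.018,0,-0.0167,0],[-0.025,0,-0.021,0],[-0.025,0,-0.021,0]]'; python3 -m handwheel '[[-0.0074,0,-0.0036,0],[-0.0151,0,-0.0064,0],[-0.0231,0,-0.0084,0],[-0.0312,0,-0.0096,0],[-0.0312,0,-0.0096,0]]'
```

```text
clock: 10.78
eef_pos: [590.6, 104.5, 74.5]
eef_rot: [-3.14, 0.002, -3.098]
wrist_force: [-1.0, -4.0, -0.9]
finger_gap: 25.8
clock: 11.4
eef_pos: [616.2, 105.6, 95.9]
eef_rot: [-3.14, 0.003, -3.098]
wrist_force: [-0.3, -3.8, -2.2]
finger_gap: 25.3
clock: 12.02
eef_pos: [648.1, 107.1, 105.9]
eef_rot: [-3.14, 0.004, -3.098]
wrist_force: [-1.1, -3.2, -1.4]
finger_gap: 25.5
```

```bash
python3 -m handwheel '[[-0.0082,0,-0.0004,0],[-0.0164,0,0,0],[-0.0245,0,0.0012,0],[-0.0324,0,0.0033,0],[-0.0324,0,0.0033,0]]'; python3 -m handwheel '[[-0.0077,0,0.0028,0],[-0.0151,0,0.0064,0],[-0.0151,0,0.0064,0]]'; python3 -m handwheel '[[0,0,0,0],[0,0,0,0],[0,0,-0.02,0],[0,0,-0.07,0],[0,0,-0.1,0]]' 0.4
```

```text
clock: 12.65
eef_pos: [681.4, 108.6, 103.0]
eef_rot: [-3.14, 0.005, -3.098]
wrist_force: [0.5, -2.5, 3.8]
finger_gap: 25.4
clock: 13.02
eef_pos: [697.5, 109.3, 96.6]
eef_rot: [-3.14, 0.007, -3.098]
wrist_force: [1.5, -1.5, 3.6]
finger_gap: 25.4
clock: 13.65
eef_pos: [697.3, 109.6, 201.1]
eef_rot: [-3.141, 0.011, -3.098]
wrist_force: [-0.6, 0.6, -0.9]
finger_gap: 56.3
```

Run:
```python
from h import *
go(520,110,250,92.5)
```

```text
TCP [697.3 109.6 201.1] shift m [ 0.1766  0.0081 -0.0508] turn 0.01 j6 -1.51
```

```bash
python3 -m handwheel '[[0.05,0.002,-0.01,0],[0.1,0.004,-0.02,0],[0.14,0.006,-0.02,0],[0.14,0.006,-0.02,0],[0.14,0.006,-0.02,0]]'
python3 - <<'E'
from h import *
c,im=snap("wrist"); save(im,"w5.png"); np.save("w5.npy",c,allow_pickle=True)
p=read_state()['eef_pos']; print(p)
E
```

```text
clock: 14.28
eef_pos: [557.7, 109.5, 220.8]
eef_rot: [-3.141, 0.012, -3.098]
wrist_force: [0.3, 0.3, 1.3]
finger_gap: 56.4
[557.79086021 109.42958403 220.2315896 ]
```

View pics/w5.png

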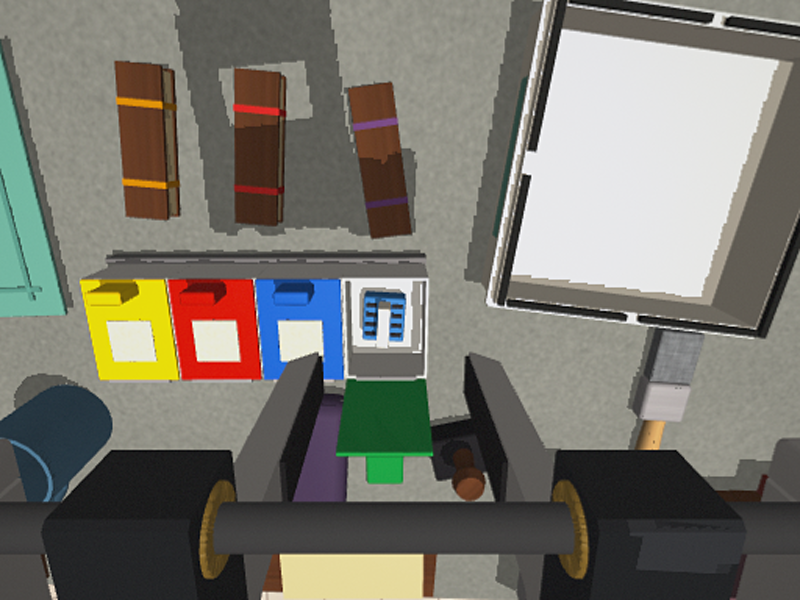

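The lid is wide open and the blue cartridge is visible at (362–406, 291–343), with its white tab at about (383,325).

```bash
python3 - <<'E'
from h import *
s=1.5625
c=np.load("w5.npy",allow_pickle=True).item()
q=np.array([onz(c,np.array(a)/s,28) for a in [(363,292),(405,292),(406,343),(362,341)]]);print(q.round(1),q.mean(0))
q=np.array([onz(c,np.array(a)/s,50) for a in [(383,347),(383,305)]]);print(q.round(1),q.mean(0))
# rebase tub rim/books/lid
X=[600,106]
go(602,106,120,92.5)
E
python3 - <<'E'
from h import *
c,im=snap("wrist"); im=im[:,:,::-1]; a=im[165:250,215:285]; cv2.imwrite("pics/w5c.png",cv2.resize(a,None,fx=8,fy=6.8,interpolation=cv2.INTER_NEAREST))
E
```

```text
[[589.8  85.7  28. ]
 [588.2 121.4  28. ]
 [634.8 124.6  28. ]
 [634.6  86.   28. ]] [611.85289352 104.43174264  28.        ]
[[630.2 104.7  50. ]
 [593.5 103.3  50. ]] [611.80263248 103.99993827  50.        ]
TCP [557.8 109.4 220.2] shift m [-0.0428 -0.0053  0.1007] turn 0.01 j6 -1.48
```

View pics/w5c.png

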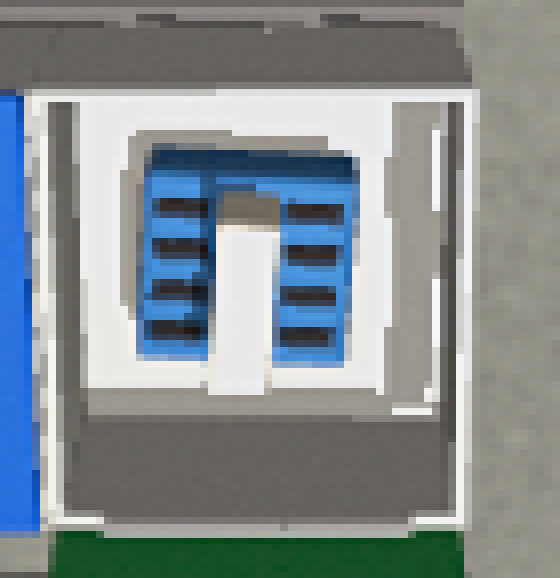

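```bash
python3 -m handwheel '[[-0.02,-0.003,0.03,0],[-0.04,-0.006,0.06,0],[-0.055,-0.007,0.11,0],[-0.055,-0.0075,0.12,0],[-0.055,-0.0075,0.12,0]]' 0.72 30; python3 -m handwheel '[[0,0,0,0],[0,0,0,0],[0,0,0,0]]'; python3 -c "
from h import *
go(614.5,104.3,10,92.5)"
```

```text
clock: 15.0
eef_pos: [614.4, 104.3, 100.8]
eef_rot: [-3.141, 0.01, -3.098]
wrist_force: [0.7, -0.1, 0.9]
finger_gap: 26.5
clock: 15.38
eef_pos: [614.6, 104.3, 101.8]
eef_rot: [-3.141, 0.012, -3.098]
wrist_force: [0.3, -0.0, 0.6]
finger_gap: 26.4
TCP [614.6 104.3 101.8] shift m [0.0011 0.0001 0.0918] turn 0.0 j6 -1.5
```

```bash
python3 -m handwheel '[[0,0,0.03,0],[0.001,0,0.06,0],[0.001,0,0.08,0],[0.001,0,0.08,0]]'; python3 -m handwheel '[[0,0,0.006,0],[0,0,0.01,0],[0,0,0.01,0],[0,0,0.01,0]]';  python3 -m handwheel '[[0,0,0,0],[0,0,0,0],[0,0,0,0],[0,0,0,0]]' 1 30
```

```text
clock: 15.88
eef_pos: [614.0, 104.2, 20.8]
eef_rot: [-3.141, 0.01, -3.098]
wrist_force: [0.3, -0.1, 0.5]
finger_gap: 26.4
clock: 16.38
eef_pos: [614.3, 104.2, 11.2]
eef_rot: [-3.141, 0.01, -3.098]
wrist_force: [0.1, -0.4, -0.1]
finger_gap: 26.5
clock: 16.88
eef_pos: [614.4, 104.2, 11.4]
eef_rot: [-3.141, 0.011, -3.098]
wrist_force: [-0.4, -0.1, 2.8]
finger_gap: 9.7
```

```bash
python3 -m handwheel '[[0,0,-0.03,0],[0,0,-0.08,0],[0,0,-0.12,0],[0,0,-0.13,0],[0,0,-0.13,0]]'; python3 -c "
from h import *
go(548.8,295.9,142,85.2)"
```

```text
clock: 17.5
eef_pos: [612.8, 104.3, 140.6]
eef_rot: [-3.141, 0.01, -3.098]
wrist_force: [-0.2, -0.3, -1.2]
finger_gap: 9.7
TCP [612.8 104.3 140.6] shift m [ 0.0555  0.1942 -0.0021] turn 7.3 j6 -1.5
```

```bash
python3 -m handwheel '[[0.015,0.05,0,2],[0.03,0.1,0,4],[0.045,0.15,0,7.3],[0.0555,0.194,0,7.3],[0.0555,0.194,0,7.3]]'; python3 -m handwheel '[[0,0,0,0],[0,0,0,0]]'; python3 -c "
from h import *
go(548.8,295.9,12,85.2)"
```

```text
clock: 18.12
eef_pos: [547.1, 297.8, 137.4]
eef_rot: [-3.14, 0.007, 3.062]
wrist_force: [0.5, -0.3, -0.2]
finger_gap: 10.1
clock: 18.38
eef_pos: [547.1, 296.7, 136.4]
eef_rot: [-3.14, 0.006, 3.06]
wrist_force: [0.2, -0.4, -0.2]
finger_gap: 9.5
TCP [547.1 296.7 136.4] shift m [-0.001  -0.0004  0.1244] turn 0.15 j6 -1.05
```

```bash
python3 -m handwheel '[[-0.001,0,0.05,0],[-0.001,0,0.09,0],[-0.001,0,0.115,0],[-0.001,0,0.12,0],[-0.001,0,0.12,0]]'; python3 -m handwheel '[[0,0,0.003,0],[0,0,0.003,0],[0,0,0.003,0]]'; python3 -m handwheel '[[0,0,0.0015,0],[0,0,0.0015,0]]'
```

```text
clock: 19.0
eef_pos: [549.3, 296.0, 17.1]
eef_rot: [-3.14, 0.006, 3.06]
wrist_force: [0.1, -0.8, -0.2]
finger_gap: 9.7
clock: 19.38
eef_pos: [549.5, 296.1, 14.6]
eef_rot: [-3.14, 0.007, 3.06]
wrist_force: [-0.2, -0.5, -1.0]
finger_gap: 9.5
clock: 19.62
eef_pos: [549.5, 296.1, 13.0]
eef_rot: [-3.14, 0.007, 3.06]
wrist_force: [-0.0, -0.5, -0.4]
finger_gap: 9.4
```

```bash
python3 -m handwheel '[[0,0,0.0018,0],[0,0,0.0018,0],[0,0,0.0018,0]]';  python3 -m handwheel '[[0,0,0,0],[0,0,0,0],[0,0,-0.02,0],[0,0,-0.06,0],[0,0,-0.12,0]]' 0.6; python3 -c "
from h import *
go(697.4,109.5,200,92.5)"
```

```text
clock: 20.0
eef_pos: [549.5, 296.1, 11.2]
eef_rot: [-3.14, 0.007, 3.06]
wrist_force: [-0.3, -0.6, -1.0]
finger_gap: 9.5
clock: 20.62
eef_pos: [548.0, 296.0, 132.8]
eef_rot: [-3.139, 0.005, 3.06]
wrist_force: [0.1, 0.5, 0.4]
finger_gap: 37.7
TCP [548.  296.  132.8] shift m [-0.1645 -0.1739 -0.066 ] turn -7.19 j6 -1.05
```

```bash
python3 -m handwheel '[[-0.03,-0.03,-0.04,0],[-0.065,-0.07,-0.066,-2],[-0.1,-0.105,-0.066,-4],[-0.13,-0.14,-0.066,-7.2],[-0.1645,-0.174,-0.066,-7.2]]' 0.4 30;  python3 -m handwheel '[[0,0,0,0],[0,0,0,0]]'; python3 -c "
from h import *
go(697.4,109.5,97,92.5)"
```

```text
clock: 21.25
eef_pos: [698.1, 108.0, 202.1]
eef_rot: [-3.139, 0.007, -3.097]
wrist_force: [0.2, 0.7, 0.1]
finger_gap: 56.4
clock: 21.5
eef_pos: [697.9, 108.4, 203.3]
eef_rot: [-3.139, 0.008, -3.097]
wrist_force: [0.1, 0.7, -0.3]
finger_gap: 56.0
TCP [697.9 108.4 203.3] shift m [0.0013 0.0014 0.1063] turn 0.06 j6 -1.51
```

```bash
python3 -m handwheel '[[0.001,0.001,0.05,0],[0.001,0.0014,0.1,0],[0.0013,0.0014,0.106,0],[0.0013,0.0014,0.106,0]]';python3 -m handwheel '[[0,0,0,0],[0,0,0,0],[0,0,0,0],[0,0,0,0],[0,0,0,0]]' 1 30
```

```text
clock: 22.0
eef_pos: [697.8, 110.4, 99.5]
eef_rot: [-3.139, 0.01, -3.096]
wrist_force: [0.2, 0.5, 0.6]
finger_gap: 56.2
clock: 22.62
eef_pos: [698.2, 109.4, 100.1]
eef_rot: [-3.138, 0.011, -3.097]
wrist_force: [1.0, -4.8, 2.8]
finger_gap: 25.1
```

```bash
python3 -m handwheel '[[0.0074,0,-0.0036,0],[0.0151,0,-0.0064,0],[0.023,0,-0.0085,0],[0.0311,0,-0.0097,0],[0.0475,0,-0.0097,0]]'; python3 -m handwheel '[[0.0081,0,0.0012,0],[0.0161,0,0.0032,0],[0.0238,0,0.006,0],[0.0312,0,0.0096,0],[0.0312,0,0.0096,0]]'; python3 -m handwheel '[[0.0069,0,0.0043,0],[0.0135,0,0.0092,0],[0.0195,0,0.0148,0],[0.0249,0,0.021,0],[0.0249,0,0.021,0]]';  python3 -c "
from h import *
go(575.4,103.8,45,92.5)"
```

```text
clock: 23.25
eef_pos: [650.5, 107.1, 109.8]
eef_rot: [-3.138, 0.012, -3.097]
wrist_force: [3.1, -3.3, -1.3]
finger_gap: 25.5
clock: 23.88
eef_pos: [618.9, 105.7, 100.4]
eef_rot: [-3.138, 0.012, -3.097]
wrist_force: [-3.4, -3.4, 7.9]
finger_gap: 25.7
clock: 24.5
eef_pos: [593.3, 104.5, 78.8]
eef_rot: [-3.138, 0.01, -3.097]
wrist_force: [-4.6, -3.3, 5.9]
finger_gap: 25.7
TCP [593.3 104.5  78.8] shift m [0.0182 0.0003 0.0336] turn 0.07 j6 -1.5
```

Finish the swing, then release and press the lid down with closed fingers.

```bash
python3 -m handwheel '[[0.006,0,0.008,0],[0.0115,0,0.017,0],[0.0155,0,0.0255,0],[0.018,0,0.034,0],[0.018,0,0.035,0]]'; python3 -m handwheel '[[0,0,0.001,0],[0,0,0.001,0]]'; python3 -m handwheel '[[0,0,0,0],[0,0,0,0],[0,0,-0.02,0],[0,0,-0.05,0],[0,0,-0.08,0]]' 0.5; python3 -m handwheel '[[0,0,0,0],[0,0,0,0],[0,0,0,0],[0,0,0,0],[0,0,0,0]]' 1; python3 -c "
from h import *
go(576,104.5,66,92.5)"
```

```text
clock: 25.12
eef_pos: [577.1, 103.8, 46.3]
eef_rot: [-3.138, 0.014, -3.097]
wrist_force: [-8.0, -3.0, 32.8]
finger_gap: 25.5
clock: 25.38
eef_pos: [577.3, 103.8, 46.6]
eef_rot: [-3.138, 0.015, -3.096]
wrist_force: [-8.0, -3.3, 21.2]
finger_gap: 25.9
clock: 26.0
eef_pos: [575.7, 104.1, 126.7]
eef_rot: [-3.138, 0.013, -3.096]
wrist_force: [0.2, -0.1, -0.6]
finger_gap: 47.0
clock: 26.62
eef_pos: [575.6, 104.1, 126.4]
eef_rot: [-3.138, 0.013, -3.096]
wrist_force: [0.5, -0.2, -0.8]
finger_gap: 1.7
TCP [575.6 104.1 126.4] shift m [0.0004 0.0005 0.0604] turn 0.09 j6 -1.5
```

```bash
python3 -m handwheel '[[0,0,0.04,0],[0,0,0.06,0],[0,0,0.06,0]]'; python3 -m handwheel '[[0,0,0.003,0],[0,0,0.005,0],[0,0,0.005,0]]';  python3 -m handwheel '[[0,0,-0.05,0],[0,0,-0.1,0],[0,0,-0.12,0]]' 0.3
python3 - <<'E'
from h import *
# grasp pose purple: centre 483,96.8 heading 11 deg -> jaw 101 ; table tip ~4 -> eef -22
go(450,60,250,92.5)
E
```

```text
clock: 27.0
eef_pos: [575.6, 103.9, 65.1]
eef_rot: [-3.138, 0.01, -3.096]
wrist_force: [-0.0, -0.4, 1.4]
finger_gap: 0.5
clock: 27.38
eef_pos: [576.1, 103.9, 61.6]
eef_rot: [-3.138, 0.012, -3.096]
wrist_force: [-3.4, 0.0, 7.2]
finger_gap: 0.4
clock: 27.75
eef_pos: [575.6, 104.4, 185.5]
eef_rot: [-3.138, 0.017, -3.096]
wrist_force: [0.7, -0.6, -0.3]
finger_gap: 27.1
TCP [575.6 104.4 185.5] shift m [ 0.1264 -0.0389 -0.0665] turn 0.09 j6 -1.5
```

```bash
python3 -m handwheel '[[0.03,0.0,-0.01,0],[0.06,0.02,-0.03,0],[0.09,0.04,-0.05,0],[0.11,0.04,-0.06,0],[0.11,0.04,-0.06,0]]'; python3 -m handwheel '[[0,0,0,0],[0,0,0,0]]'
cat > books.py <<'E'
from h import *
def books(c,im,off=(0,0,0)):
    hsv=cv2.cvtColor(im,cv2.COLOR_RGB2HSV); out={}
    yy,xx=np.mgrid[0:384,0:512]
    for n,(lo,hi,p0) in {"ochre":((17,120,60),(26,255,255),(477,-89)),"red":((0,190,60),(4,255,255),(478,1)),"red2":((174,190,60),(180,255,255),(478,1)),"purple":((130,60,40),(165,255,255),(483,97))}.items():
        m=cv2.inRange(hsv,lo,hi); u=proj(c,[[*p0,26]])[0]
        m[np.hypot(xx-u[0],yy-u[1])>75]=0
        k,l,st,ce=cv2.connectedComponentsWithStats(m)
        g=[(int(st[i,4]),onz(c,ce[i],26)[:2].round(1).tolist(),st[i,:4].tolist()) for i in range(1,k) if st[i,4]>15]
        print(n,sorted(g,reverse=True)[:4])
E
python3 - <<'E'
from books import *
print(read_state()['eef_pos'])
c,im=snap("wrist"); cv2.imwrite("raw_w6.png",im[:,:,::-1]); np.save("w6.npy",c,allow_pickle=True); books(c,im)
E
```

```text
clock: 28.38
eef_pos: [462.8, 139.8, 245.2]
eef_rot: [-3.139, 0.02, -3.096]
wrist_force: [-0.2, -0.3, 0.3]
finger_gap: 65.6
clock: 28.62
eef_pos: [463.2, 139.7, 244.8]
eef_rot: [-3.139, 0.02, -3.096]
wrist_force: [0.0, 0.1, 0.2]
finger_gap: 65.6
[463.17571158 139.66332099 244.76010258]
ochre [(139, [447.2, -83.2], [70, 137, 35, 6]), (124, [506.8, -85.6], [74, 178, 33, 8])]
red [(105, [448.5, 2.9], [137, 141, 30, 6]), (93, [508.8, -1.8], [138, 184, 26, 5]), (20, [591.4, -18.3], [135, 238, 13, 2])]
red2 []
purple [(100, [454.5, 92.0], [204, 146, 27, 9]), (89, [513.3, 103.7], [212, 186, 25, 10])]
```

```bash
python3 -c "
from h import *
go(483.5,97.3,20,101)"
```

```text
TCP [463.1 139.6 244.7] shift m [-0.0141 -0.0426  0.2251] turn -8.39 j6 -1.39
```

```bash
python3 -m handwheel '[[-0.007,-0.02,0.05,-4],[-0.014,-0.0425,0.1,-8.4],[-0.014,-0.0425,0.15,-8.4],[-0.014,-0.0425,0.2,-8.4],[-0.014,-0.0425,0.21,-8.4]]' 0.3 35; python3 -m handwheel '[[0,0,0,0],[0,0,0,0]]'; python3 -c "
from h import *
go(483.5,97.3,-20,101)"
```

```text
clock: 29.3
eef_pos: [481.6, 97.0, 32.4]
eef_rot: [-3.136, 0.013, -2.95]
wrist_force: [0.6, 0.7, 0.4]
finger_gap: 65.7
clock: 29.55
eef_pos: [482.6, 97.2, 34.0]
eef_rot: [-3.136, 0.016, -2.95]
wrist_force: [0.0, 0.6, 0.4]
finger_gap: 65.7
TCP [482.6  97.2  34. ] shift m [-0.0001  0.0002  0.054 ] turn -0.01 j6 -1.63
```

```bash
python3 -m handwheel '[[0,0,0.025,0],[0,0,0.045,0],[0,0,0.052,0],[0,0,0.052,0]]'; python3 -m handwheel '[[0,0,0,0],[0,0,0,0],[0,0,0,0],[0,0,0,0],[0,0,0,0]]' 1 35; python3 -m handwheel '[[0,0,-0.05,0],[0,0,-0.1,0],[0,0,-0.13,0],[0,0,-0.13,0]]';python3 - <<'E'
from h import *
go(*[448.5+2,246.5+2],110,85.2)
C=np.array([484,301.3]);a=np.radians(-4.8);R=np.array([[np.cos(a),-np.sin(a)],[np.sin(a),np.cos(a)]])
for y in(-58,0,58): print(y,(C+R@[-36,y]).round(1))
E
```

```text
clock: 30.05
eef_pos: [483.9, 97.1, -17.2]
eef_rot: [-3.136, 0.017, -2.95]
wrist_force: [0.5, 0.1, 0.1]
finger_gap: 65.6
clock: 30.68
eef_pos: [484.0, 97.1, -17.0]
eef_rot: [-3.136, 0.017, -2.95]
wrist_force: [-0.6, 0.3, 4.4]
finger_gap: 33.5
clock: 31.18
eef_pos: [482.6, 97.6, 114.5]
eef_rot: [-3.136, 0.02, -2.95]
wrist_force: [-0.2, 0.6, -1.4]
finger_gap: 33.6
TCP [482.6  97.6 114.5] shift m [0.0028 0.1543 0.0036] turn 15.79 j6 -1.63
-58 [443.3 246.5]
0 [448.1 304.3]
58 [453.  362.1]
```

```bash
python3 -c "
from h import *
go(453,362.1,115,85.2)"
```

```text
TCP [482.6  97.6 114.5] shift m [-0.0214  0.2653 -0.0015] turn 15.79 j6 -1.63
```

```bash
python3 -m handwheel '[[-0.004,0.055,0,4],[-0.008,0.11,0,8],[-0.013,0.165,0,12],[-0.017,0.22,0,15.8],[-0.0214,0.2655,0,15.8]]'; python3 -m handwheel '[[0,0,0,0],[0,0,0,0],[0,0,0,0]]'; python3 -c "
from h import *
go(453,362.1,-6,85.2)"
```

```text
clock: 31.8
eef_pos: [451.8, 363.8, 111.2]
eef_rot: [-3.14, 0.019, 3.057]
wrist_force: [0.7, -0.0, -1.3]
finger_gap: 34.2
clock: 32.17
eef_pos: [451.9, 362.7, 110.7]
eef_rot: [-3.139, 0.018, 3.056]
wrist_force: [-0.2, 0.3, -1.7]
finger_gap: 33.8
TCP [451.9 362.7 110.7] shift m [ 0.001  -0.0003  0.1167] turn -0.09 j6 -0.86
```

```bash
python3 -m handwheel '[[0,0,0.05,0],[0.001,0,0.09,0],[0.001,0,0.112,0],[0.001,0,0.116,0],[0.001,0,0.116,0]]'; python3 -m handwheel '[[0,0,0.003,0],[0,0,0.003,0]]';python3 -m handwheel '[[0,0,0.001,0],[0,0,0.001,0]]' 0.53;python3 -m handwheel '[[0,0,0,0],[0,0,-0.01,0],[0,0,-0.06,0],[0,0,-0.11,0],[0,0,-0.13,0]]'; python3 -c "
from h import *
go(465,120,130,92.5)"
```

```text
clock: 32.8
eef_pos: [453.6, 362.2, -4.5]
eef_rot: [-3.14, 0.019, 3.056]
wrist_force: [0.7, -0.7, -1.5]
finger_gap: 33.9
clock: 33.05
eef_pos: [454.0, 362.3, -6.9]
eef_rot: [-3.141, 0.02, 3.055]
wrist_force: [0.6, -0.3, -0.6]
finger_gap: 33.5
clock: 33.3
eef_pos: [454.1, 362.4, -7.7]
eef_rot: [-3.141, 0.02, 3.055]
wrist_force: [-0.3, 0.3, -0.0]
finger_gap: 44.0
clock: 33.92
eef_pos: [452.2, 363.4, 126.3]
eef_rot: [3.139, 0.024, 3.056]
wrist_force: [-0.2, -0.7, -0.5]
finger_gap: 44.7
TCP [452.2 363.4 126.3] shift m [-0.0337 -0.2414 -0.0034] turn -7.43 j6 -0.86
```

```bash
python3 -c "
from h import *
go(478,50,200,87)"
```

```text
TCP [452.2 363.4 126.3] shift m [-0.0543 -0.3098 -0.0731] turn -1.93 j6 -0.86
```

```bash
python3 -m handwheel '[[-0.01,-0.055,-0.02,0],[-0.02,-0.115,-0.04,0],[-0.03,-0.17,-0.06,0],[-0.04,-0.23,-0.073,-1],[-0.05,-0.285,-0.073,-2]]' 0.3; python3 -m handwheel '[[-0.005,-0.025,0,0],[-0.005,-0.025,0,0],[-0.005,-0.025,0,0]]'
python3 - <<'E'
from books import *
print(read_state()['eef_pos'])
c,im=snap("wrist"); cv2.imwrite("raw_w7.png",im[:,:,::-1]); np.save("w7.npy",c,allow_pickle=True); books(c,im)
go(478.5,0.7,30,86.5)
E
```

```text
clock: 34.55
eef_pos: [476.0, 73.2, 201.8]
eef_rot: [3.14, 0.027, 3.091]
wrist_force: [0.6, 0.5, 0.6]
finger_gap: 65.8
clock: 34.92
eef_pos: [479.7, 48.7, 202.1]
eef_rot: [3.14, 0.027, 3.091]
wrist_force: [0.3, 1.1, 0.3]
finger_gap: 65.8
[479.659039    48.7291212  202.14766695]
ochre [(140, [447.2, -84.1], [123, 140, 35, 8]), (136, [506.9, -87.2], [129, 185, 33, 9])]
red [(116, [448.2, 1.3], [196, 138, 30, 6]), (97, [508.6, -1.8], [199, 186, 28, 6])]
red2 []
purple []
TCP [479.6  49.  202. ] shift m [ 0.0034 -0.0486  0.1719] turn 0.66 j6 -1.5
```

```bash
python3 -m handwheel '[[0.001,-0.02,0.05,0.5],[0.002,-0.04,0.1,0.5],[0.003,-0.049,0.14,0.5],[0.0035,-0.049,0.165,0.5],[0.0035,-0.049,0.165,0.5]]' 0.3 35; python3 -m handwheel '[[0,0,0,0],[0,0,0,0]]'; python3 -c "
from h import *
go(478.5,0.3,-18,86.5)"
```

```text
clock: 35.6
eef_pos: [477.2, 1.3, 35.6]
eef_rot: [3.139, 0.024, 3.084]
wrist_force: [-0.4, 0.8, 0.7]
finger_gap: 65.8
clock: 35.85
eef_pos: [477.8, 1.7, 36.7]
eef_rot: [3.139, 0.025, 3.085]
wrist_force: [-0.5, -0.5, -0.3]
finger_gap: 65.9
TCP [477.8   1.7  36.7] shift m [ 0.0006 -0.0015  0.0547] turn 0.27 j6 -1.59
```

```bash
python3 -m handwheel '[[0,-0.001,0.025,0],[0.0005,-0.0015,0.045,0],[0.0005,-0.0015,0.054,0],[0.0005,-0.0015,0.054,0]]'; python3 -m handwheel '[[0,0,0,0],[0,0,0,0],[0,0,0,0],[0,0,0,0],[0,0,0,0]]' 1 35; python3 -m handwheel '[[0,0,-0.05,0],[0,0,-0.1,0],[0,0,-0.13,0],[0,0,-0.13,0]]';python3 -c "
from h import *
go(448.1,304.3,115,85.2)"
```

```text
clock: 36.35
eef_pos: [478.7, 0.3, -17.0]
eef_rot: [3.139, 0.025, 3.085]
wrist_force: [-0.1, 0.1, -0.6]
finger_gap: 66.0
clock: 36.98
eef_pos: [478.8, 0.3, -16.8]
eef_rot: [3.139, 0.026, 3.085]
wrist_force: [-1.8, 0.2, 4.9]
finger_gap: 33.5
clock: 37.48
eef_pos: [476.4, 0.1, 114.7]
eef_rot: [3.139, 0.029, 3.085]
wrist_force: [0.6, 0.3, -1.4]
finger_gap: 33.8
TCP [4.764e+02 1.000e-01 1.147e+02] shift m [ 0.0453  0.3021 -0.0009] turn 1.58 j6 -1.59
```

```bash
python3 -m handwheel '[[0.009,0.058,0,0.5],[0.018,0.118,0,1],[0.027,0.178,0,1.6],[0.036,0.238,0,1.6],[0.0435,0.29,0,1.6]]'; python3 -m handwheel '[[0,0.01,0,0],[0,0.01,0,0]]'; python3 -c "
from h import *
go(448.1,304.3,-6,85.2)"
```

```text
clock: 38.1
eef_pos: [448.0, 293.9, 112.1]
eef_rot: [3.14, 0.027, 3.058]
wrist_force: [1.4, -0.6, -1.3]
finger_gap: 33.5
clock: 38.35
eef_pos: [448.2, 303.6, 110.4]
eef_rot: [3.142, 0.025, 3.059]
wrist_force: [0.5, 0.0, -0.7]
finger_gap: 33.5
TCP [448.2 303.6 110.4] shift m [0.0031 0.0006 0.1164] turn 0.07 j6 -0.95
```

```bash
python3 -m handwheel '[[0.001,0,0.05,0],[0.002,0,0.09,0],[0.003,0,0.112,0],[0.003,0,0.116,0],[0.003,0,0.116,0]]'; python3 -m handwheel '[[0,0,0.003,0],[0,0,0.003,0]]';python3 -m handwheel '[[0,0,0.001,0],[0,0,0.001,0]]' 0.53;python3 -m handwheel '[[0,0,0,0],[0,0,-0.01,0],[0,0,-0.06,0],[0,0,-0.11,0],[0,0,-0.14,0]]'; python3 -c "
from h import *
go(478,-30,200,87)"
```

```text
clock: 38.98
eef_pos: [448.6, 303.1, -5.1]
eef_rot: [3.141, 0.025, 3.058]
wrist_force: [0.3, -0.5, -0.5]
finger_gap: 33.6
clock: 39.22
eef_pos: [449.0, 303.0, -7.6]
eef_rot: [3.141, 0.026, 3.058]
wrist_force: [0.3, 0.3, -0.9]
finger_gap: 33.7
clock: 39.48
eef_pos: [449.1, 303.2, -8.4]
eef_rot: [3.141, 0.026, 3.058]
wrist_force: [0.3, 0.9, 0.3]
finger_gap: 43.9
clock: 40.1
eef_pos: [445.9, 303.6, 134.9]
eef_rot: [3.139, 0.029, 3.058]
wrist_force: [0.1, -0.0, -0.2]
finger_gap: 44.5
TCP [445.9 303.6 134.9] shift m [-0.0617 -0.3296 -0.0643] turn -1.78 j6 -0.94
```

```bash
python3 -m handwheel '[[-0.01,-0.058,-0.01,0],[-0.02,-0.118,-0.03,0],[-0.03,-0.178,-0.04,0],[-0.04,-0.235,-0.05,-1],[-0.05,-0.29,-0.064,-1.8]]' 0.3; python3 -m handwheel '[[-0.01,-0.04,0,0],[-0.01,-0.04,0,0],[-0.01,-0.04,0,0]]'
python3 - <<'E'
from books import *
print(read_state()['eef_pos'])
c,im=snap("wrist"); cv2.imwrite("raw_w8.png",im[:,:,::-1]); books(c,im)
go(477.3,-88.5,35,87)
E
```

```text
clock: 40.72
eef_pos: [469.3, 8.5, 200.6]
eef_rot: [3.14, 0.03, 3.09]
wrist_force: [0.1, 0.4, -0.2]
finger_gap: 65.6
clock: 41.1
eef_pos: [477.0, -31.4, 201.2]
eef_rot: [3.139, 0.03, 3.09]
wrist_force: [0.2, -0.2, -0.2]
finger_gap: 66.1
[477.02722126 -31.42233276 201.15356469]
ochre [(125, [447.6, -87.0], [189, 139, 30, 7]), (118, [507.4, -89.6], [192, 184, 29, 9])]
red []
red2 []
purple []
TCP [477.  -31.1 201.1] shift m [ 0.0018 -0.0577  0.166 ] turn 0.08 j6 -1.67
```

```bash
python3 -m handwheel '[[0.001,-0.03,0.05,0],[0.002,-0.0577,0.1,0],[0.002,-0.0577,0.15,0],[0.002,-0.0577,0.165,0],[0.002,-0.0577,0.165,0]]' 0.3 35; python3 -m handwheel '[[0,0,0,0],[0,0,0,0]]'; python3 -c "
from h import *
go(477.5,-88.5,-18,87)"
```

```text
clock: 41.78
eef_pos: [477.3, -87.7, 36.4]
eef_rot: [3.139, 0.029, 3.092]
wrist_force: [-0.9, -0.5, -0.0]
finger_gap: 66.0
clock: 42.02
eef_pos: [478.2, -87.6, 37.9]
eef_rot: [3.14, 0.032, 3.092]
wrist_force: [0.2, -0.2, 0.0]
finger_gap: 65.8
TCP [478.2 -87.6  37.9] shift m [ 0.0024 -0.001   0.0558] turn 0.19 j6 -1.79
```

```bash
python3 -m handwheel '[[0.001,-0.001,0.025,0],[0.002,-0.001,0.045,0],[0.0024,-0.001,0.055,0],[0.0024,-0.001,0.055,0]]'; python3 -m handwheel '[[0,0,0,0],[0,0,0,0],[0,0,0,0],[0,0,0,0],[0,0,0,0]]' 1 35; python3 -m handwheel '[[0,0,-0.05,0],[0,0,-0.1,0],[0,0,-0.13,0],[0,0,-0.13,0]]';python3 -c "
from h import *
go(443.3,246.5,115,85.2)"
```

```text
clock: 42.52
eef_pos: [477.5, -88.5, -17.1]
eef_rot: [3.14, 0.032, 3.093]
wrist_force: [1.8, -0.0, 0.7]
finger_gap: 65.6
clock: 43.15
eef_pos: [477.7, -88.5, -16.8]
eef_rot: [3.14, 0.032, 3.093]
wrist_force: [-1.7, -0.3, 4.7]
finger_gap: 33.7
clock: 43.65
eef_pos: [474.3, -88.8, 114.7]
eef_rot: [3.141, 0.036, 3.093]
wrist_force: [-0.7, -0.5, -2.1]
finger_gap: 33.7
TCP [474.3 -88.8 114.7] shift m [ 0.0474  0.3333 -0.0016] turn 1.99 j6 -1.79
```

```bash
python3 -m handwheel '[[0.009,0.06,0,0.5],[0.018,0.12,0,1],[0.027,0.18,0,2],[0.036,0.24,0,2],[0.043,0.3,0,2]]'; python3 -m handwheel '[[0.002,0.032,0,0],[0.002,0.032,0,0],[0.002,0.032,0,0]]'; python3 -c "
from h import *
go(443.3,246.5,-6,85.2)"
```

```text
clock: 44.28
eef_pos: [444.9, 214.7, 111.8]
eef_rot: [3.14, 0.034, 3.058]
wrist_force: [1.4, 0.2, -1.7]
finger_gap: 33.5
clock: 44.65
eef_pos: [445.1, 246.1, 110.4]
eef_rot: [3.142, 0.032, 3.058]
wrist_force: [-0.8, -0.4, -1.2]
finger_gap: 33.6
TCP [445.1 246.1 110.4] shift m [0.0055 0.0002 0.1163] turn 0.0 j6 -1.04
```

```bash
python3 -m handwheel '[[0.002,0,0.05,0],[0.004,0,0.09,0],[0.0055,0,0.112,0],[0.0055,0,0.116,0],[0.0055,0,0.116,0]]'; python3 -m handwheel '[[0,0,0.003,0],[0,0,0.003,0]]';python3 -m handwheel '[[0,0,0.001,0],[0,0,0.001,0]]' 0.53;python3 -m handwheel '[[0,0,0,0],[0,0,-0.01,0],[0,0,-0.07,0],[0,0,-0.13,0],[0,0,-0.19,0]]'; python3 -m handwheel '[[0.01,0.02,-0.01,0],[0.01,0.05,-0.01,0],[0.01,0.05,-0.01,0]]'
python3 - <<'E'
from h import *
c,im=snap("wrist"); save(im,"w9.png"); np.save("w9.npy",c,allow_pickle=True); print(read_state()['eef_pos'])
E
```

```text
clock: 45.28
eef_pos: [443.7, 245.8, -5.2]
eef_rot: [3.141, 0.032, 3.057]
wrist_force: [-0.6, -0.0, -2.0]
finger_gap: 33.8
clock: 45.52
eef_pos: [444.1, 245.9, -7.7]
eef_rot: [3.141, 0.033, 3.057]
wrist_force: [0.4, -0.2, -1.1]
finger_gap: 33.6
clock: 45.78
eef_pos: [444.3, 245.9, -8.5]
eef_rot: [3.141, 0.033, 3.057]
wrist_force: [0.2, 0.0, -0.3]
finger_gap: 44.3
clock: 46.4
eef_pos: [437.5, 246.1, 184.3]
eef_rot: [3.14, 0.034, 3.057]
wrist_force: [-0.1, -0.3, 0.1]
finger_gap: 44.2
clock: 46.78
eef_pos: [431.2, 297.8, 194.5]
eef_rot: [3.14, 0.034, 3.059]
wrist_force: [0.4, -1.5, -0.3]
finger_gap: 44.4
[431.16328623 296.94099666 194.1597474 ]
```

View pics/w9.png

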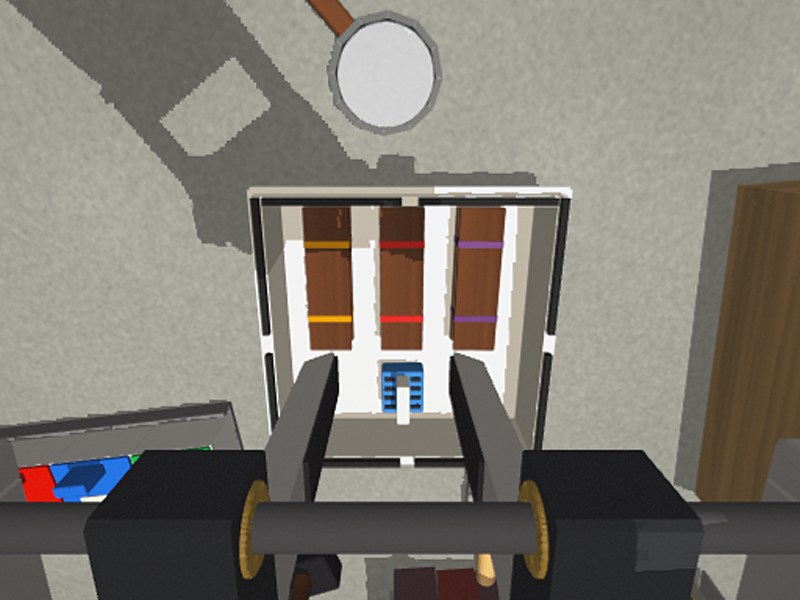

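All three books lie flat and the cartridge stands upright in the tub, with white rim notches at (410,201), (266,343), (550,343) and (407,461). Next I'll refine the tub centre and go to the lid.

Run:
```python
from h import *
s=1.5625
c=np.load("w9.npy",allow_pickle=True).item()
for z in (64,70):
    q=np.array([onz(c,np.array(a)/s,z)[:2] for a in [(410,201),(407,461),(266,343),(550,343)]]);print(z,q.round(1).tolist(),q.mean(0),np.linalg.norm(q[0]-q[1]),np.linalg.norm(q[2]-q[3]),np.degrees(np.arctan2(*(q[1]-q[0])[::-1])),np.degrees(np.arctan2(*(q[3]-q[2])[::-1])))
q=np.array([onz(c,np.array(a)/s,64)[:2] for a in [(248,188),(571,188)]]);print(q,np.linalg.norm(q[0]-q[1]),np.degrees(np.arctan2(*(q[1]-q[0])[::-1])))
c=np.load("w1.npy",allow_pickle=True).item()
q=np.array([onz(c,np.array(a)/s,64)[:2] for a in [(669,152),(612,377),(526,260),(750,283)]]);print(q.round(1).tolist(),q.mean(0),np.degrees(np.arctan2(*(q[1]-q[0])[::-1])),np.degrees(np.arctan2(*(q[3]-q[2])[::-1])))
go(470,-290,200,87)
```

```text
64 [[383.4, 314.0], [591.1, 296.7], [478.4, 200.0], [496.1, 410.3]] [487.22592355 305.23971269] 208.43980447806985 211.0115366420548 -4.776246197345006 85.19741611067735
70 [[382.6, 313.9], [586.6, 296.8], [475.9, 201.9], [493.2, 408.4]] [484.57815426 305.24276472] 204.69656299620385 207.22211101344877 -4.776246197345022 85.19741611067737
[[365.83508013 206.74343242]
 [383.75034218 422.00437081]] 216.00515783490596 85.24247754335491
[[382.9, 316.2], [591.5, 299.5], [478.3, 204.8], [495.1, 411.0]] [486.97164652 307.8857194 ] -4.596941465994059 85.3319045487821
TCP [431.2 296.9 194.2] shift m [-0.0878 -0.5817 -0.0036] turn -1.78 j6 -0.94
```

Run:
```python
from h import *
s=1.5625
c=np.load("w9.npy",allow_pickle=True).item()
im=cv2.imread("pics/w9.png")
# sub-pixel book edges along rows between the cords, tub outer edges along the row
for v in (275,290): 
    g=im[v,:,:].astype(int).sum(1); print(v,[(int(u),int(g[u+1]-g[u-1])) for u in range(240,580) if abs(g[u+1]-g[u-1])>90])
for a,z in (((305.5,285),33),((352,285),33),((379.5,285),33),((424.5,285),33),((455,285),33),((501,285),33),((402,348),33),((402,395),49)): print(a,onz(c,np.array(a)/s,z).round(1))
```

```text
275 [(253, 132), (254, 281), (256, -484), (257, -439), (258, -208), (263, -96), (264, 209), (265, 646), (266, 306), (267, -196), (268, -207), (284, 95), (285, 380), (286, 315), (304, -124), (305, -332), (306, -399), (307, -170), (350, 119), (351, 347), (352, 402), (353, 254), (374, -153), (375, -189), (379, -297), (380, -240), (422, 271), (423, 604), (424, 294), (444, -104), (445, -201), (446, -109), (451, -155), (452, -290), (453, -242), (499, 343), (500, 450), (501, 255), (512, -202), (513, -125), (526, -99), (527, -174), (528, -159), (549, 167), (551, -221), (552, -280), (553, -145), (560, 153), (561, 282), (562, 282), (563, 91)]
290 [(255, 260), (256, 168), (257, -354), (258, -501), (259, -274), (264, -119), (266, 549), (267, 675), (268, -117), (269, -357), (270, -94), (285, 155), (286, 274), (287, 265), (304, -125), (305, -291), (306, -357), (307, -199), (351, 199), (352, 467), (353, 403), (374, -155), (375, -176), (379, -259), (380, -231), (381, -94), (422, 325), (423, 566), (424, 234), (446, -167), (447, -131), (450, -119), (451, -363), (452, -249), (497, 145), (498, 407), (499, 381), (500, 185), (511, -123), (512, -144), (525, -124), (526, -217), (527, -117), (547, 162), (548, 249), (549, -126), (550, -379), (551, -258), (558, 127), (559, 306), (560, 253), (561, 110)]
(305.5, 285) [445.2 229.   33. ]
(352, 285) [448.2 265.1  33. ]
(379.5, 285) [450.  286.5  33. ]
(424.5, 285) [452.9 321.4  33. ]
(455, 285) [454.9 345.1  33. ]
(501, 285) [457.9 380.9  33. ]
(402, 348) [504.9 299.8  33. ]
(402, 395) [538.9 296.9  49. ]
```

Run:
```python
from h import *
s=1.5625
c=np.load("w9.npy",allow_pickle=True).item()
for a,z in (((254.3,285),64),((560.4,285),64),((257.3,285),70),((550.9,285),70),((410,187),64),((408,466),64),((410,206),64),((408,456),64),((402,348.5),33),((402,207),33)): print(a,onz(c,np.array(a)/s,z).round(1))
go(521,-299,200,87)
```

```text
(254.3, 285) [433.2 199.2  64. ]
(560.4, 285) [451.4 416.8  64. ]
(257.3, 285) [431.7 203.2  70. ]
(550.9, 285) [448.8 408.1  70. ]
(410, 187) [374.2 314.7  64. ]
(408, 466) [596.  297.1  64. ]
(410, 206) [386.7 313.8  64. ]
(408, 456) [586.4 297.8  64. ]
(402, 348.5) [505.4 299.8  33. ]
(402, 207) [391.3 308.6  33. ]
TCP [431.2 296.9 194.2] shift m [-0.1393 -0.5864 -0.0018] turn -1.78 j6 -0.94
```

```bash
python3 -m handwheel '[[-0.01,-0.06,0,0],[-0.02,-0.12,0,0],[-0.03,-0.18,0,0],[-0.04,-0.24,0,0],[-0.05,-0.3,0,0]]' 0.3;python3 -m handwheel '[[-0.005,-0.06,0,0],[-0.01,-0.12,0,0],[-0.015,-0.18,0,0],[-0.02,-0.24,0,0],[-0.03,-0.285,0,0]]';python3 -m handwheel '[[0,0,0,0],[0,0,0,0],[0,0,0,0]]'
python3 - <<'E'
from h import *
c,im=snap("wrist"); save(im,"w10.png"); np.save("w10.npy",c,allow_pickle=True); print(read_state()['eef_pos'],read_state()['joints'])
E
```

```text
clock: 47.45
eef_pos: [455.2, -8.8, 195.8]
eef_rot: [3.141, 0.034, 3.058]
wrist_force: [0.8, 0.4, 0.3]
finger_gap: 65.6
clock: 48.08
eef_pos: [459.7, -298.1, 196.8]
eef_rot: [3.141, 0.034, 3.056]
wrist_force: [0.5, 0.4, -0.5]
finger_gap: 65.7
clock: 48.45
eef_pos: [459.6, -297.3, 197.1]
eef_rot: [3.141, 0.034, 3.056]
wrist_force: [-0.4, 0.9, 0.1]
finger_gap: 65.8
[ 459.7428698  -297.2577199   197.12826707] [-0.65129445  0.26064327  1.52878487  0.01976815  1.32345278 -2.14184259]
```

View pics/w10.png

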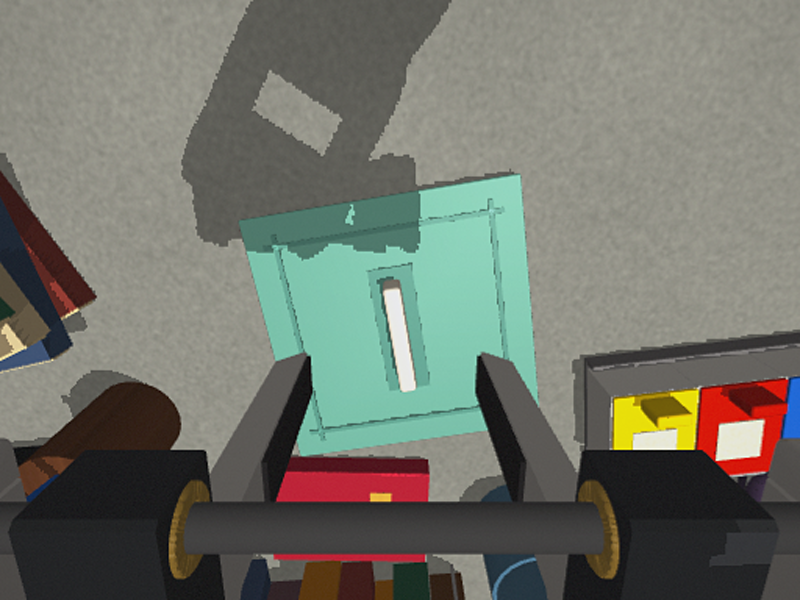

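The handle top runs from (391,291) to (408,390). The lid corners are (241,222), (520,174), (537,402) and (300,455).

Run:
```python
from h import *
s=1.5625
c=np.load("w10.npy",allow_pickle=True).item()
q=np.array([onz(c,np.array(a)/s,17)[:2] for a in [(241,222),(520,174),(537,402),(300,455)]])
print(q.round(1).tolist(),q.mean(0),[np.linalg.norm(q[i]-q[i-1]).round(1) for i in range(4)],[np.degrees(np.arctan2(*(q[i]-q[i-1])[::-1])).round(1) for i in range(4)])
q=np.array([onz(c,np.array(a)/s,45)[:2] for a in [(383.5,291),(398.5,289.5),(415,389.5),(401,391)]])
print(q.round(1).tolist(),q.mean(0),[np.linalg.norm(q[i]-q[i-1]).round(1) for i in range(4)],[np.degrees(np.arctan2(*(q[i]-q[i-1])[::-1])).round(1) for i in range(4)])
m=q.mean(0)
go(m[0],m[1],60,94.5)
```

```text
[[423.3, -413.2], [405.2, -194.9], [604.4, -180.2], [641.7, -398.7]] [ 518.62561249 -296.74062123] [np.float64(218.9), np.float64(219.0), np.float64(199.8), np.float64(221.6)] [np.float64(-176.2), np.float64(94.7), np.float64(4.2), np.float64(-80.3)]
[[480.5, -305.7], [480.3, -294.2], [567.0, -287.7], [567.4, -299.3]] [ 523.7913092  -296.72032243] [np.float64(87.1), np.float64(11.5), np.float64(86.9), np.float64(11.5)] [np.float64(-175.8), np.float64(91.1), np.float64(4.3), np.float64(-88.0)]
TCP [ 459.7 -297.3  197.1] shift m [-0.059   0.0059  0.1393] turn -9.36 j6 -2.14
```

```bash
python3 -m handwheel '[[-0.03,0.003,0.04,-5],[-0.058,0.006,0.09,-9.2],[-0.059,0.006,0.13,-9.2],[-0.06,0.006,0.14,-9.2],[-0.06,0.006,0.14,-9.2]]' 0.5 50; python3 -m handwheel '[[0,0,0,0],[0,0,0,0]]'; python3 -c "
from h import *
go(523.7,-296.7,-3,94.3)"
```

```text
clock: 49.12
eef_pos: [525.1, -296.5, 60.2]
eef_rot: [-3.136, 0.035, -3.065]
wrist_force: [0.2, 1.0, 0.5]
finger_gap: 46.7
clock: 49.38
eef_pos: [525.5, -297.0, 61.9]
eef_rot: [-3.135, 0.037, -3.066]
wrist_force: [0.4, -0.2, 0.9]
finger_gap: 47.0
TCP [ 525.5 -297.    61.9] shift m [0.0042 0.0008 0.0648] turn 0.04 j6 -2.24
```

```bash
python3 -m handwheel '[[0.002,0,0.03,0],[0.004,0.0008,0.055,0],[0.0042,0.0008,0.064,0],[0.0042,0.0008,0.064,0]]'; python3 -m handwheel '[[0,0,0,0],[0,0,0,0],[0,0,0,0],[0,0,0,0],[0,0,0,0]]' 1 50;python3 -m handwheel '[[0,0,-0.03,0],[0,0,-0.07,0],[0,0,-0.12,0],[0,0,-0.15,0],[0,0,-0.15,0]]'; python3 -c "
from h import *
go(485,304,150,85.25)"
```

```text
clock: 49.88
eef_pos: [523.8, -296.8, -1.8]
eef_rot: [-3.135, 0.037, -3.066]
wrist_force: [0.6, 0.2, -0.5]
finger_gap: 47.0
clock: 50.5
eef_pos: [524.0, -296.9, -1.5]
eef_rot: [-3.135, 0.037, -3.066]
wrist_force: [-1.5, 0.3, 3.5]
finger_gap: 13.5
clock: 51.12
eef_pos: [518.9, -296.7, 149.9]
eef_rot: [-3.133, 0.04, -3.066]
wrist_force: [-0.3, -1.2, -3.5]
finger_gap: 13.4
TCP [ 518.9 -296.7  149.9] shift m [-0.0118  0.6015 -0.005 ] turn 9.09 j6 -2.24
```

```bash
python3 -m handwheel '[[0,0.05,0,0],[0,0.11,0,0],[0,0.17,0,0],[0,0.23,0,0],[0,0.29,0,0]]'; python3 -m handwheel '[[0,0.06,0,2],[0,0.12,0,4],[0,0.18,0,7],[0,0.24,0,9.1],[0,0.27,0,9.1]]';  python3 -m handwheel '[[0,0,0,0],[0,0,0,0]]';python3 -c "
from h import *
go(485,304,150,85.25)"
```

```text
clock: 51.75
eef_pos: [495.7, -5.6, 145.1]
eef_rot: [-3.133, 0.037, -3.066]
wrist_force: [0.7, 1.4, -3.2]
finger_gap: 13.5
clock: 52.38
eef_pos: [473.8, 265.9, 140.4]
eef_rot: [-3.138, 0.035, 3.06]
wrist_force: [0.2, -0.7, -2.7]
finger_gap: 13.7
clock: 52.62
eef_pos: [473.2, 265.2, 138.7]
eef_rot: [-3.136, 0.033, 3.06]
wrist_force: [-0.3, -0.2, -2.9]
finger_gap: 13.2
TCP [473.2 265.2 138.7] shift m [-0.009   0.0396 -0.0112] turn 0.09 j6 -1.03
```

```bash
python3 -m handwheel '[[-0.004,0.02,0,0],[-0.009,0.0396,0,0],[-0.009,0.0396,0,0],[-0.008,0.0396,0.04,0],[-0.007,0.0396,0.058,0]]';  python3 -m handwheel '[[0,0,0,0],[0,0,0,0]]';python3 -c "
from h import *
go(485,304,74,85.25)"
```

```text
clock: 53.25
eef_pos: [484.4, 301.8, 78.7]
eef_rot: [-3.134, 0.03, 3.059]
wrist_force: [0.8, -0.5, -2.4]
finger_gap: 13.6
clock: 53.5
eef_pos: [484.9, 301.7, 79.8]
eef_rot: [-3.135, 0.031, 3.059]
wrist_force: [-0.6, 0.8, -1.8]
finger_gap: 13.6
TCP [484.9 301.7  79.8] shift m [0.0003 0.0024 0.0057] turn 0.0 j6 -0.97
```

```bash
python3 -m handwheel '[[0,0.0024,0.004,0],[0,0.0024,0.011,0],[0,0.0024,0.011,0]]';python3 -m handwheel '[[0,0,0.004,0],[0,0,0.004,0]]';python3 -m handwheel '[[0,0,0.003,0],[0,0,0.003,0]]';python3 -c "
from h import *
go(485,304,58,85.25)"
```

```text
clock: 53.88
eef_pos: [485.2, 303.9, 68.2]
eef_rot: [-3.134, 0.03, 3.059]
wrist_force: [1.2, -0.4, -3.3]
finger_gap: 13.5
clock: 54.12
eef_pos: [485.1, 303.7, 63.8]
eef_rot: [-3.134, 0.03, 3.059]
wrist_force: [0.3, 0.2, -3.4]
finger_gap: 13.5
clock: 54.38
eef_pos: [485.1, 303.6, 60.5]
eef_rot: [-3.134, 0.029, 3.059]
wrist_force: [-0.7, 0.0, -2.8]
finger_gap: 14.0
TCP [485.1 303.6  60.5] shift m [0.0002 0.0004 0.0025] turn 0.01 j6 -0.97
```

```bash
for r in 1; do python3 -m handwheel '[[0,0,0.002,0],[0,0,0.002,0]]'|egrep 'pos|force'; python3 -m handwheel '[[0,0,0.0015,0],[0,0,0.0015,0]]'|egrep 'pos|force';python3 -m handwheel '[[0,0,0.001,0],[0,0,0.001,0]]'|egrep 'pos|force'; done
```

```text
eef_pos: [485.1, 303.5, 58.3]
wrist_force: [0.0, -0.2, -2.9]
eef_pos: [485.2, 303.6, 56.9]
wrist_force: [-0.7, -0.5, -0.8]
eef_pos: [485.4, 303.7, 56.4]
wrist_force: [-2.7, -0.8, 3.2]
```

```bash
python3 -m handwheel '[[0,0,0,0],[0,0,0,0],[0,0,0,0],[0,0,-0.04,0],[0,0,-0.09,0]]' 0.6; python3 -m handwheel '[[0.02,0,-0.02,0],[0.05,0,-0.03,0],[0.05,0,-0.03,0],[0.05,0,-0.03,0]]' 1
python3 - <<'E'
from h import *
c,im=snap("wrist"); save(im,"w11.png"); np.save("w11.npy",c,allow_pickle=True); print(read_state()['eef_pos'])
C=np.array([485,303.8]);a=np.radians(-4.75);R=np.array([[np.cos(a),-np.sin(a)],[np.sin(a),np.cos(a)]])
for n,v in dict(a=(90,90),b=(-90,90),c=(-90,-90),d=(90,-90)).items(): print(n,(C+R@v).round(1))
print((proj(c,[[*(C+R@np.array(v)),75] for v in ((111,111),(-111,111),(-111,-111),(111,-111))])*1.5625).round())
E
```

```text
clock: 55.75
eef_pos: [482.2, 304.2, 146.6]
eef_rot: [-3.133, 0.028, 3.059]
wrist_force: [0.8, 0.9, -0.3]
finger_gap: 37.5
clock: 56.25
eef_pos: [432.0, 308.7, 175.0]
eef_rot: [-3.133, 0.028, 3.059]
wrist_force: [-0.5, 0.9, 0.5]
finger_gap: 1.8
[432.07188258 308.52641292 174.75092802]
a [582.1 386. ]
b [402.8 400.9]
c [387.9 221.6]
d [567.2 206.7]
[[540. 494.]
 [575. 194.]
 [212. 194.]
 [246. 493.]]
```

View pics/w11.png

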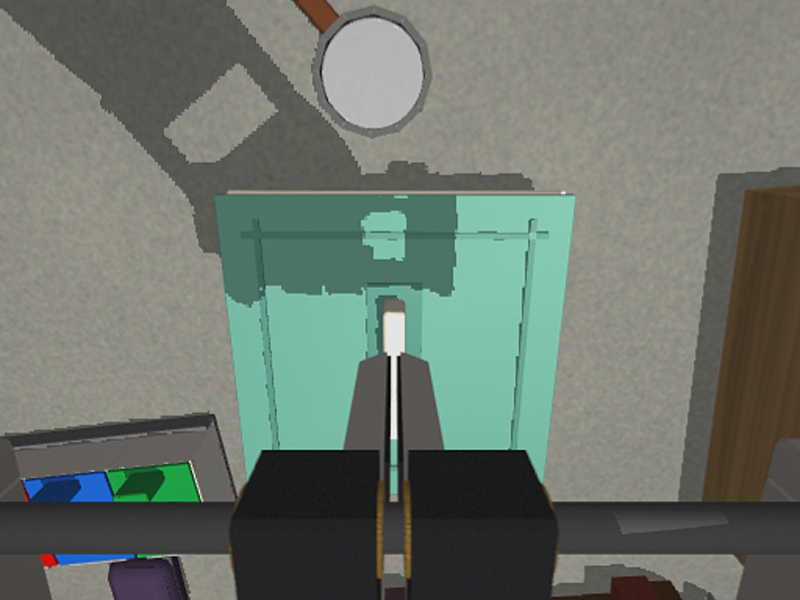

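The lid lies level and centred: near corners at (216,195) and (575,194), against predicted (212,194) and (575,194). Next is pressing the corners.

```bash
python3 -c "
from h import *
go(402.8,400.9,60,85.25)"
```

```text
TCP [432.1 308.5 174.8] shift m [0.04   0.0907 0.1129] turn -0.0 j6 -0.92
```

```bash
python3 -m handwheel '[[0.02,0.045,0.02,0],[0.038,0.09,0.05,0],[0.04,0.0907,0.09,0],[0.04,0.0907,0.112,0],[0.04,0.0907,0.112,0]]' 1|egrep 'pos|force'; python3 -m handwheel '[[0,0,0.006,0],[0,0,0.01,0],[0,0,0.013,0],[0,0,0.013,0]]'|egrep 'pos|force'; python3 -m handwheel '[[0,0,0.002,0],[0,0,0.004,0],[0,0,0.004,0]]'|egrep 'pos|force'
```

```text
eef_pos: [402.5, 400.2, 58.8]
wrist_force: [0.5, -0.3, 1.0]
eef_pos: [403.2, 400.3, 47.2]
wrist_force: [-3.4, -3.5, 9.7]
eef_pos: [403.5, 400.6, 45.0]
wrist_force: [-6.8, -3.6, 14.0]
```

```bash
python3 -m handwheel '[[0,0,0.003,0],[0,0,0.005,0],[0,0,0.005,0]]'|egrep 'pos|force'; python3 -m handwheel '[[0,0,0.002,0],[0,0,0.003,0],[0,0,0.003,0]]'|egrep 'pos|force'
```

```text
eef_pos: [404.1, 401.2, 43.8]
wrist_force: [-13.1, -9.1, 35.9]
eef_pos: [404.7, 401.8, 43.9]
wrist_force: [-10.1, -7.5, 27.6]
```

```bash
python3 -m handwheel '[[0,0,-0.02,0],[0,0,-0.05,0],[0,0,-0.05,0]]'|egrep 'pos|force'; python3 -c "
from h import *
go(567.2,206.7,95,85.25)"
```

```text
eef_pos: [404.1, 403.1, 96.4]
wrist_force: [0.4, -0.7, -0.5]
TCP [404.1 403.1  96.4] shift m [-0.1787 -0.1821  0.0078] turn -0.04 j6 -0.74
```

```bash
python3 -m handwheel '[[-0.04,-0.04,0,0],[-0.08,-0.08,0,0],[-0.12,-0.12,0,0],[-0.16,-0.165,0,0],[-0.1787,-0.182,0.005,0]]'|egrep 'pos|force';  python3 -m handwheel '[[0,0,0,0],[0,0,0.02,0],[0,0,0.03,0],[0,0,0.03,0]]'|egrep 'pos|force'; python3 -c "
from h import *
go(567.2,206.7,50,85.25)"
```

```text
eef_pos: [568.5, 204.0, 97.1]
wrist_force: [-0.7, 0.3, -0.1]
eef_pos: [568.8, 204.3, 66.5]
wrist_force: [0.0, -0.8, -0.3]
TCP [568.8 204.3  66.5] shift m [0.0023 0.0023 0.0164] turn -0.14 j6 -1.19
```

```bash
python3 -m handwheel '[[0.0023,0.0023,0.006,0],[0.0023,0.0023,0.012,0],[0.0023,0.0023,0.017,0],[0.0023,0.0023,0.02,0],[0.0023,0.0023,0.02,0]]'|egrep 'pos|force'; python3 -m handwheel '[[0,0,0.003,0],[0,0,0.004,0],[0,0,0.004,0]]'|egrep 'pos|force'; python3 -m handwheel '[[0,0,0.002,0],[0,0,0.004,0],[0,0,0.004,0]]'|egrep 'pos|force'
```

```text
eef_pos: [567.5, 206.8, 47.4]
wrist_force: [-6.2, -1.4, 10.1]
eef_pos: [567.9, 206.8, 45.0]
wrist_force: [-6.4, -3.3, 16.0]
eef_pos: [568.7, 207.0, 44.1]
wrist_force: [-12.4, -3.9, 30.0]
```

```bash
python3 -m handwheel '[[0,0,-0.015,0],[0,0,-0.035,0],[0,0,-0.035,0]]'|egrep 'pos|force'; python3 -c "
from h import *
go(582.1,386,78,85.25)"
```

```text
eef_pos: [568.2, 207.3, 80.5]
wrist_force: [-0.4, -0.2, 0.1]
TCP [568.2 207.3  80.5] shift m [0.0016 0.1792 0.0024] turn -0.16 j6 -1.18
```

```bash
python3 -m handwheel '[[0,0.05,0,0],[0,0.1,0,0],[0,0.15,0,0],[0.0016,0.179,0,0],[0.0016,0.179,0,0]]'|egrep 'pos|force';  python3 -m handwheel '[[0,0,0.01,0],[0,0,0.015,0],[0,0,0.015,0]]'|egrep 'pos|force'; python3 -c "
from h import *
go(582.1,386,46,85.25)"
```

```text
eef_pos: [581.1, 387.2, 78.7]
wrist_force: [-0.1, -1.2, -0.4]
eef_pos: [581.7, 386.2, 63.0]
wrist_force: [-0.2, 0.7, -0.2]
TCP [581.7 386.2  63. ] shift m [ 0.0002 -0.0002  0.017 ] turn -0.08 j6 -0.93
```

```bash
python3 -m handwheel '[[0,0,0.006,0],[0,0,0.012,0],[0,0,0.016,0],[0,0,0.018,0],[0,0,0.018,0]]'|egrep 'pos|force'; python3 -m handwheel '[[0,0,0.002,0],[0,0,0.003,0],[0,0,0.003,0]]'|egrep 'pos|force'; python3 -m handwheel '[[0,0,0.002,0],[0,0,0.004,0],[0,0,0.004,0]]'|egrep 'pos|force';python3 -m handwheel '[[0,0,-0.02,0],[0,0,-0.05,0],[0,0,-0.05,0]]'|egrep 'pos|force'; python3 -c "
from h import *
go(387.9,221.6,95,85.25)"
```

```text
eef_pos: [582.4, 386.1, 45.7]
wrist_force: [-3.6, -3.6, 8.2]
eef_pos: [582.5, 386.1, 43.7]
wrist_force: [-3.6, -2.1, 8.7]
eef_pos: [582.8, 386.3, 43.1]
wrist_force: [-14.3, -7.4, 27.1]
eef_pos: [581.8, 387.1, 95.5]
wrist_force: [-0.3, 0.8, -0.0]
TCP [581.8 387.1  95.5] shift m [ 0.1792 -0.1812 -0.0073] turn -0.06 j6 -0.94
```

```bash
python3 -m handwheel '[[0.04,-0.04,0,0],[0.08,-0.08,0,0],[0.12,-0.12,0,0],[0.16,-0.165,0,0],[0.179,-0.181,0,0]]'|egrep 'pos|force';  python3 -m handwheel '[[0,0,0,0],[0,0,0.015,0],[0,0,0.02,0],[0,0,0.02,0]]'|egrep 'pos|force'; python3 -c "
from h import *
go(387.9,221.6,46,85.25)"
```

```text
eef_pos: [386.1, 219.9, 86.6]
wrist_force: [0.7, -0.1, -0.5]
eef_pos: [386.8, 220.0, 65.7]
wrist_force: [0.1, 0.3, 0.1]
TCP [386.8 220.   65.7] shift m [-0.0002  0.0017  0.0197] turn -0.08 j6 -1.03
```

```bash
python3 -m handwheel '[[0,0.0017,0.006,0],[0,0.0017,0.012,0],[0,0.0017,0.018,0],[0,0.0017,0.02,0],[0,0.0017,0.021,0]]'|egrep 'pos|force'; python3 -m handwheel '[[0,0,0.003,0],[0,0,0.004,0],[0,0,0.004,0]]'|egrep 'pos|force'; python3 -m handwheel '[[0,0,0.002,0],[0,0,0.004,0],[0,0,0.004,0]]'|egrep 'pos|force'
```

```text
eef_pos: [387.6, 221.6, 44.7]
wrist_force: [-4.5, -1.6, 7.4]
eef_pos: [387.8, 221.7, 42.5]
wrist_force: [-16.2, -6.4, 37.9]
eef_pos: [388.0, 221.7, 42.2]
wrist_force: [-29.9, -14.4, 73.8]
```

```bash
python3 -m handwheel '[[0,0,-0.02,0],[0,0,-0.03,0],[0,0,-0.03,0]]'|egrep 'pos|force';python3 -m handwheel '[[0,0.05,0,0],[0,0.1,0,0],[0,0.15,0,0],[0,0.179,0.01,0],[0,0.179,0.015,0]]'|egrep 'pos|force';  python3 -c "
from h import *
go(402.8,400.9,46,85.25)"
```

```text
eef_pos: [387.1, 221.9, 72.2]
wrist_force: [-0.5, -0.0, -0.4]
eef_pos: [401.9, 401.0, 55.1]
wrist_force: [0.5, 0.3, -0.1]
TCP [401.9 401.   55.1] shift m [-0.0005 -0.0001  0.0091] turn 0.03 j6 -0.74
```

```bash
python3 -m handwheel '[[0,0,0.005,0],[0,0,0.009,0],[0,0,0.01,0]]'|egrep 'pos|force'; python3 -m handwheel '[[0,0,0.002,0],[0,0,0.002,0]]'|egrep 'pos|force'; python3 -m handwheel '[[0,0,0.002,0],[0,0,0.003,0],[0,0,0.003,0]]'|egrep 'pos|force';python3 -m handwheel '[[0,0,-0.02,0],[0,0,-0.05,0],[0,0,-0.05,0]]'|egrep 'pos|force';  python3 -c "
from h import *
go(567.2,206.7,95,85.25)"
```

```text
eef_pos: [402.4, 400.4, 45.0]
wrist_force: [0.3, 0.6, 0.1]
eef_pos: [402.8, 400.3, 43.4]
wrist_force: [0.4, -0.6, 2.8]
eef_pos: [403.0, 400.5, 42.7]
wrist_force: [-10.4, -8.5, 26.3]
eef_pos: [401.8, 401.4, 94.6]
wrist_force: [-0.3, 0.6, 0.5]
TCP [401.8 401.4  94.6] shift m [-0.1809 -0.1803  0.0068] turn -0.01 j6 -0.74
```

```bash
python3 -m handwheel '[[-0.04,-0.04,0,0],[-0.08,-0.08,0,0],[-0.12,-0.12,0,0],[-0.165,-0.165,0,0],[-0.181,-0.178,0.005,0]]'|egrep 'pos|force';  python3 -m handwheel '[[0,0,0,0],[0,0,0.02,0],[0,0,0.04,0],[0,0,0.04,0]]'|egrep 'pos|force'; python3 -c "
from h import *
go(567.2,206.7,45,85.25)"
```

```text
eef_pos: [568.8, 206.3, 95.8]
wrist_force: [-0.2, -0.5, -0.6]
eef_pos: [568.7, 207.4, 54.3]
wrist_force: [-0.2, -0.8, 0.7]
TCP [568.7 207.4  54.3] shift m [ 0.0018 -0.0008  0.0093] turn -0.09 j6 -1.18
```

```bash
python3 -m handwheel '[[0.0018,0,0.005,0],[0.0018,0,0.009,0],[0.0018,0,0.009,0]]'|egrep 'pos|force'; python3 -m handwheel '[[0,0,0.002,0],[0,0,0.002,0]]'|egrep 'pos|force'; python3 -m handwheel '[[0,0,0.003,0],[0,0,0.004,0],[0,0,0.005,0]]'|egrep 'pos|force';python3 -m handwheel '[[0,0,-0.02,0],[0,0,-0.035,0],[0,0,-0.035,0]]'|egrep 'pos|force';  python3 -c "
from h import *
go(582.1,386,78,85.25)"
```

```text
eef_pos: [567.1, 207.6, 45.3]
wrist_force: [-0.1, 0.1, 0.1]
eef_pos: [567.5, 207.6, 43.6]
wrist_force: [-0.2, 0.4, 1.3]
eef_pos: [568.0, 207.8, 42.5]
wrist_force: [-22.8, -7.1, 47.6]
eef_pos: [567.0, 208.0, 78.3]
wrist_force: [-0.1, -0.1, -0.4]
TCP [567.  208.   78.3] shift m [0.     0.1787 0.0007] turn -0.09 j6 -1.18
```

```bash
python3 -m handwheel '[[0,0.05,0,0],[0,0.1,0,0],[0,0.15,0,0],[0,0.178,0.01,0],[0,0.178,0.023,0]]'|egrep 'pos|force'; python3 -m handwheel '[[0,0,0.005,0],[0,0,0.01,0],[0,0,0.01,0]]'|egrep 'pos|force'; python3 -m handwheel '[[0,0,0.002,0],[0,0,0.003,0],[0,0,0.003,0]]'|egrep 'pos|force'; python3 -m handwheel '[[0,0,0.002,0],[0,0,0.003,0],[0,0,0.003,0]]'|egrep 'pos|force';python3 -m handwheel '[[0,0,-0.02,0],[0,0,-0.07,0],[0,0,-0.12,0],[0,0,-0.15,0]]'|egrep 'pos|force'
```

```text
eef_pos: [582.3, 386.6, 53.7]
wrist_force: [-0.1, 0.5, 0.0]
eef_pos: [583.0, 385.9, 43.9]
wrist_force: [0.0, -0.6, 1.2]
eef_pos: [583.5, 385.9, 43.0]
wrist_force: [-5.5, -2.8, 13.3]
eef_pos: [583.8, 386.0, 42.8]
wrist_force: [-11.2, -4.5, 20.3]
eef_pos: [577.7, 386.0, 196.8]
wrist_force: [-0.3, -0.3, -1.0]
```

```bash
python3 -m handwheel '[[0.04,-0.03,-0.01,0],[0.08,-0.06,-0.03,0],[0.12,-0.1,-0.05,0],[0.16,-0.15,-0.06,0],[0.2,-0.18,-0.06,0]]'|egrep 'clock|pos|force';python3 -m handwheel '[[0,0,0,0],[0,0,0,0]]'|egrep 'pos'
python3 - <<'E'
from h import *
c,w=snap("wrist"); s,im=snap("scene")
save(im[100:250,190:390],"s2.png",4); save(w,"w12.png")
C=np.array([485,303.8]);a=np.radians(-4.75);R=np.array([[np.cos(a),-np.sin(a)],[np.sin(a),np.cos(a)]])
print((proj(c,[[*(C+R@np.array(v)),69] for v in ((111,111),(-111,111),(-111,-111),(111,-111))])*1.5625).round())
E
```

```text
clock: 74.8
eef_pos: [359.6, 221.8, 247.5]
wrist_force: [0.5, 0.8, 0.2]
eef_pos: [360.2, 222.0, 248.5]
[[602. 482.]
 [642. 258.]
 [366. 259.]
 [371. 484.]]
```

View pics/w12.png

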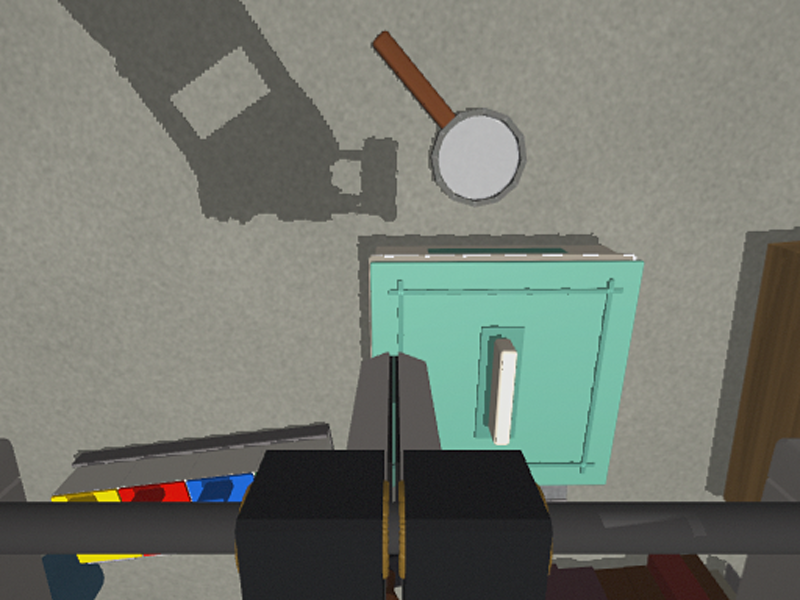

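View pics/s2.png

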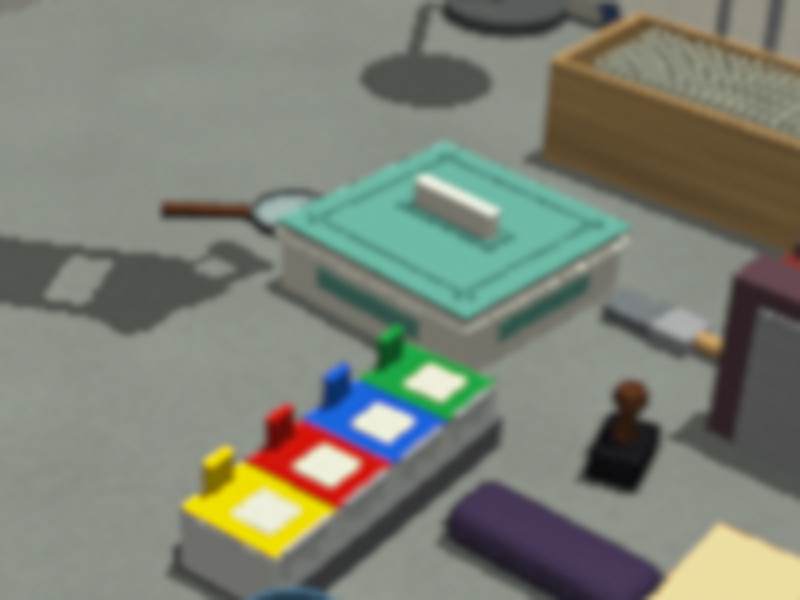

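The lid sits flush all round, with its near corners at (370,262) and (643,262), within about 4 px of prediction. The four compartments are shut and nothing touches the robot, so I'm handing in.

```bash
python3 -c "
from h import *
print(manip.sign_off())"
```

```text
the job is handed in; nothing more can be done
None
```

The job is handed in, at about 75 s of the 210 s allowed. I opened only the green compartment, stood its cartridge in the tub and closed the compartment again. All three books then went into the tub beside it, and I put the teal lid on and pressed it down corner by corner.

**What the last checks showed**
- **Tub contents:** just before the lid went on, the wrist picture showed all three books flat and the cartridge upright.
- **Lid:** on the last press each corner stopped at a reported 42.2–42.8 mm under 20–74 N. The final pictures show it flush, with its corners within about 2–3 mm of where I expected them.
- **Compartments:** the scene picture shows all four shut. The green tab's top was touched at the same height as before it was opened.
- **Other things on the desk:** those in the final pictures look unmoved. I did not measure any of them, and the pocket book and most of the mug were out of view.

**What disagreed**
- **Fingertip height:** the fingertips stand about 26 mm above the reported TCP, not 8 mm below it as stated. Because of this, my first two grips on the green tab closed on air above it. I found the true height by touch and used it from then on.
- **Tool tilt:** the tool drifted up to 0.04 rad from vertical during the run, with no visible effect.
- **Tub position:** different views put the tub's centre up to about 4 mm apart. The lid's skirt still went in without any side force.

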